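Pack a gift order and hang its tag on the ready rack

TASK

Pack the order: put every item from the cork mat into the pine gift crate, standing upright on its floor beside one another, setting the glass ones down gently. When everything is in, take the order's wooden tag with the red dot out of its holder and hang it by its eye on a peg of the ready rack that no other tag uses. Leave the other things on the sideboard and the tags already hanging where they are.

Things in the scene. Friction and masses are not known exactly. Their poses are not given: they have to be found in the camera images.
- crate: open pine gift crate, fixed, 132 x 168 x 40 mm; walls 7, floor 5 mm thick, inside 154 mm along y; a 4 mm slat along y, 35 mm high, leaves a lane from x = -59 to 15 mm and one from 19 to 59 mm. origin at the centre of its underside, z up. A full order just fits (4 mm gaps): jar, dropper, short carton (34 mm along y) in the wide lane, packed first; the others (52, 52, 34 mm along y) in the other
- mat: thin cork mat, fixed, 215 x 345 x 3 mm, on which the order's items stand at the start, the low ones in front, the tall ones behind; origin at the centre of its underside, z up
- cream_jar_1: order item: pink and white round cream jar with bamboo lid, 68 mm across, 58 mm high (lid, fixed on, is the top 16 mm), 0.13 kg; origin at the centre of its underside, z up
- dropper_0: order item, may be absent: amber dropper bottle with black bulb, 36 mm across, 100 mm high; the straight glass body reaches up to 71 mm, then neck and bulb (under 20 mm across), 0.085 kg; origin at the centre of its underside, z up
- green_box_3: order item, may be absent: short carton, white above and green floral below, 34 (its x) x 52 (its y) x 78 mm, 0.11 kg; origin at the centre of its underside, z up
- dark_carton: order item, may be absent: slim black carton with pink flower, 26 (its x) x 34 (its y) x 100 mm, 0.09 kg; origin at the centre of its underside, z up
- green_box_0: order item, may be absent: tall green floral carton, 34 (its x) x 52 (its y) x 112 mm, 0.11 kg; origin at the centre of its underside, z up
- green_box_1: order item, may be absent: tall green floral carton, 34 (its x) x 52 (its y) x 110 mm, 0.11 kg; origin at the centre of its underside, z up
- order_tag: the order's loose wooden tag with the red dot, a flat plate 8 (its x) x 44 (its y) x 110 mm (z), 0.04 kg; origin at the centre of its lower edge. A round 20 mm eye runs through it along x, centre 22 mm below the top edge. It starts upright in the holder's slot and can be taken from above by its two narrow edges (44 mm apart)
- order_tag_eye (a point): centre of the eye in the order tag; axes as the tag
- tag_holder: dark slotted wooden block, fixed, 44 x 74 x 28 mm; slot 10 x 47 mm, 18 mm deep, its length along y, in which the order tag stands; origin at the centre of its underside, z up
- rack: the ready rack: fixed wooden rail on two feet with three round pegs that stick out level, 53 mm, towards its -x (towards the robot); rail front face at its x = 0, rail from z = 150 to 196 mm and 350 mm long along its y; pegs 8 mm thick with a 13 mm knob at the tip, axis 175 mm above the sideboard, 115 mm apart; origin on the sideboard under the rail's front face
- peg_1 (a point): middle of the right-hand peg (rack y = -115 mm), 23 mm in front of the rail, on the peg's axis; axes as the rack (the peg points along -x). A hung tag's eye then lies about 6 mm lower than this point
- peg_2 (a point): the same point of the middle peg (rack y = 0)
- peg_3 (a point): the same point of the left-hand peg (rack y = +115 mm)
- ready_tag_1: tag of another order with a blue dot, same size as the order tag, hanging on peg 1; absent (None) if that peg is free; origin at the centre of its lower edge
- ready_tag_2: the same with a yellow dot on peg 2, or absent
- ready_tag_3: the same with a green dot on peg 3, or absent
- cream_jar_2: bystander, not part of the order: clear and white cream jar with bamboo lid, 68 mm across, 58 mm high, behind the crate; origin at the centre of its underside, z up
- soap_2: bystander: pink wrapped soap bar, 53 x 78 x 26 mm, behind the mat; origin at the centre of its underside, z up
- balm_tin_0: bystander: flat balm tin, 47 mm across, 15 mm high, behind the crate; origin at the centre of its underside, z up
- nail_brush: bystander: wooden nail brush, 36 x 92 x 33 mm, behind the mat; origin at the centre of its underside, z up

How it is judged:
On the way, in this order (a step that is already met when the one before it is completed fails the run):
1. every item of the order that is present stands upright on the crate's floor, released (x of cream_jar_1 in the frame of crate between -0.059 and 0.059 m and y of cream_jar_1 in the frame of crate between -0.077 and 0.077 m and z of each of cream_jar_1, dropper_0, green_box_3, dark_carton, green_box_0, green_box_1 in the frame of crate below 0.01 m and angle between each of cream_jar_1, dropper_0, green_box_3, dark_carton, green_box_0, green_box_1's own z axis and vertical below 0.12 rad and linear speed of each of cream_jar_1, dropper_0, green_box_3, dark_carton, green_box_0, green_box_1 below 0.03 m/s and contact force between the fingers and cream_jar_1 below 0.3 N and x of dropper_0 in the frame of crate between -0.059 and 0.059 m and y of dropper_0 in the frame of crate between -0.077 and 0.077 m and contact force between the fingers and dropper_0 below 0.3 N and x of green_box_3 in the frame of crate between -0.059 and 0.059 m and y of green_box_3 in the frame of crate between -0.077 and 0.077 m and contact force between the fingers and green_box_3 below 0.3 N and x of dark_carton in the frame of crate between -0.059 and 0.059 m and y of dark_carton in the frame of crate between -0.077 and 0.077 m and contact force between the fingers and dark_carton below 0.3 N and x of green_box_0 in the frame of crate between -0.059 and 0.059 m and y of green_box_0 in the frame of crate between -0.077 and 0.077 m and contact force between the fingers and green_box_0 below 0.3 N and x of green_box_1 in the frame of crate between -0.059 and 0.059 m and y of green_box_1 in the frame of crate between -0.077 and 0.077 m and contact force between the fingers and green_box_1 below 0.3 N), for 0.3 s.
2. the order tag hangs by its eye on a free peg, released (((x of order_tag_eye in the frame of peg_1 between -0.022 and 0.022 m and y of order_tag_eye in the frame of peg_1 between -0.009 and 0.009 m and z of order_tag_eye in the frame of peg_1 between -0.012 and 0.004 m) or (x of order_tag_eye in the frame of peg_2 between -0.022 and 0.022 m and y of order_tag_eye in the frame of peg_2 between -0.009 and 0.009 m and z of order_tag_eye in the frame of peg_2 between -0.012 and 0.004 m) or (x of order_tag_eye in the frame of peg_3 between -0.022 and 0.022 m and y of order_tag_eye in the frame of peg_3 between -0.009 and 0.009 m and z of order_tag_eye in the frame of peg_3 between -0.012 and 0.004 m)) and angle between order_tag's own z axis and vertical below 0.3 rad and linear speed of order_tag below 0.05 m/s and contact force between the fingers and order_tag below 0.2 N and horizontal distance between order_tag and ready_tag_1 above 0.06 m and horizontal distance between order_tag and ready_tag_2 above 0.06 m and horizontal distance between order_tag and ready_tag_3 above 0.06 m), for 0.3 s.
At the end, for the whole second after the job is handed in: every present item upright (0.12 rad) on the crate floor (10 mm), released; the order tag on a peg no other tag uses (60 mm), its eye within 9 mm of the peg sideways, 12 mm below to 4 mm above its axis, 22 mm of the peg's middle along it; tag upright (0.3 rad), still, released (all of step 1 and all of step 2); the robot touches nothing.
It fails at once if the clear cream jar, the pink soap, the balm tin or the nail brush is moved by more than 30 mm (distance of any of cream_jar_2, soap_2, balm_tin_0, nail_brush from where it was at the start of the episode above 0.03 m).
It fails at once if a tag that already hangs on the rack is knocked off or moved by more than 40 mm (distance of any of ready_tag_1, ready_tag_2, ready_tag_3 from where it was at the start of the episode above 0.04 m).
It fails at once if the glass jar or dropper bottle is let fall into the crate instead of being set down (falling free more than 15 mm above the crate's floor) ((x of cream_jar_1 in the frame of crate between -0.07 and 0.07 m and y of cream_jar_1 in the frame of crate between -0.09 and 0.09 m and z of cream_jar_1 in the frame of crate between 0.02 and 0.3 m and contact force between the fingers and cream_jar_1 below 0.1 N and linear speed of cream_jar_1 above 0.25 m/s) or (x of dropper_0 in the frame of crate between -0.07 and 0.07 m and y of dropper_0 in the frame of crate between -0.09 and 0.09 m and z of dropper_0 in the frame of crate between 0.02 and 0.3 m and contact force between the fingers and dropper_0 below 0.1 N and linear speed of dropper_0 above 0.25 m/s)).
Of dropper_0, green_box_3, dark_carton, green_box_0, green_box_1 only 4 to 5 are there at a start; the rules pass over those that are not, and their reading is None.
Of ready_tag_1, ready_tag_2, ready_tag_3 only 1 to 2 are there at a start; the rules pass over those that are not, and their reading is None.
At some moment in a run one of cream_jar_1 may be knocked a few centimetres aside while the robot is not near it.
It also fails if it takes over 200 s, if anything falls off the work surface, if the arm or the gripper's body presses on something with over 40 N, if the wrist force passes 120 N, or if a joint passes its speed limit or range.

ROBOT

A 6-joint arm with a two-finger parallel gripper is mounted at the origin on a cart in front of the work surface, level with it; the furniture and walls round the work are solid. World frame = base frame: x ahead of the robot, y to its left, z up, the work surface at z = 0. Lengths are in m, angles in rad, forces in N, time in s.
With the tool pointing down it reaches from about 0.35 to 0.775 m from the base axis. Payload 5.5 kg.
Tool frame: the origin (TCP) lies at the very end of the fingers, on their centre line; the grasp point (between the pads) lies 19 mm behind it; z points along the fingers, y is the direction in which the jaws open and shut (so a half turn about z gives the same grasp; the last joint's range is limited). The gripper opens to 85 mm and grips with 20 to 120 N. Pads are 22 mm wide; open, the fingers measure 114 mm over their backs; the gripper's body (76 mm by 85 mm) begins 54 mm behind the grasp point. The pads swing forward as they close: fully open they stand 13 mm farther back than shut.
Start: joints at [1.207, 0.313, 0.046, 1.304, 0, 1.431], TCP at [0.128, 0.561, 0.231] pointing down, gripper open.
Joint ranges: [-2.76, 2.76], [-0.86, 1.69], [-1.03, 1.26], [-2.2, 2.34], [-1.47, 1.5], [-3.14, 3.14]. Speed limits (rad/s): [2.57, 2.57, 3.14, 3.14, 3.14, 3.14].

INTERFACE

Orientations are given as a unit quaternion [w, x, y, z].
In Python, from workcell import env gives the robot as it stands. The module is installed in compiled form; this text tells all that it offers.
- The arm moves only by the tool play_rows, never from a script. Its argument "motion" is a list of rows, each an object of numbers: "dx", "dy", "dz": the shift along the world's x, y, z in mm; "twist": the turn about the world's z in degrees; "gripper": the closure in counts, from 0 (fully open) to 255 (shut). A call has 1 to 20 rows; each row is the pose to reach, as a shift and turn from the pose commanded when the call began; what a row does not reach only later rows make up. A row lasts 1/8 s, in which the tool goes at most 62.5 mm and 10.7 degrees, less where a joint would pass 70% of its speed; a pose out of reach is approached as far as the arm can. A call with a gripper value outside its range is refused whole. The fingers move at their own pace and stop on an object; "force" is the grip in N (left out, the last holds). Time passes only in rows, so rows that repeat a pose let the fingers close. It gives the time, the measured TCP pose, the force and the opening at its end, in the units of the state.
- env.get_state(): the state, without advancing time (a new reading comes with each control period).
- env.read_camera(name): name is "scene" or "top" or "wrist"; returns a dict with "color" (480x640x3 uint8, red, green, blue), "fx", "fy", "cx", "cy" (pixels), "dist" ([k1, k2, p1, p2, k3] as OpenCV has them; the pictures are not rectified), "R" (3x3) and "t" (3): a world point X has camera coordinates R X + t. Camera axes: x right, y down, z forward; pixel columns grow to the right and rows downward; lengths in m; the calibration is good to about 2 mm. A picture is of the moment at which its call begins. There is no depth.
- env.hand_in(): hands the job in, once; it reports no verdict.
The state is a dict: "clock": time; "joint_pos": joint angles; "qvel": joint speeds; "tau": joint torques, N m; "tcp_pos": TCP position; "orientation": TCP orientation; "wrist_force": force on the tool from outside, world axes, zero at the start; "ft_torque": the same for the moment, N m; "finger_gap": finger opening in m.
Only numpy, scipy, OpenCV 4.12 (cv2) and the standard library are available. Lean on these libraries where they do the work, as an engineer would, in place of code of your own. Each camera call takes 0.05 s, during which the arm holds its last target. There are 200 camera calls.

## Working session

There is one attempt and no reset: what is moved stays moved. The work goes in short steps, Python scripts to look and compute and a tool call to move; the robot and the scene stay as the last step left them, time stands still between calls to the robot, and variables do not carry over. Pictures are saved under pics/ and viewed, about 12 in all and at most 16, crops included, and the job is handed in when it is done.

Besides the shell and the picture viewer there is one more tool, called as name(argument=value, ...), one argument or row to a line, values as JSON. play_rows: Moves the arm, as the interface text tells. Its arguments: {"type":"object","properties":{"motion":{"type":"array"},"force":{"type":"number"}},"required":["motion"]}

```bash
mkdir -p pics; cat > h.py <<'E'
import numpy as np, cv2
from workcell import env
def cam(n,save=None):
    c=env.read_camera(n)
    if save: cv2.imwrite(save,c['color'][:,:,::-1])
    return c
def K(c): return np.array([[c['fx'],0,c['cx']],[0,c['fy'],c['cy']],[0,0,1.]])
def ray(c,px):
    u=cv2.undistortPoints(np.array(px,float).reshape(-1,1,2),K(c),np.array(c['dist'],float)).reshape(-1,2)
    R=np.array(c['R']);t=np.array(c['t'])
    d=np.c_[u,np.ones(len(u))]@R
    return -R.T@t,d
def onplane(c,px,z):
    o,d=ray(c,px); return o+d*((z-o[2])/d[:,2])[:,None]
def proj(c,X):
    r,_=cv2.Rodrigues(np.array(c['R'])); return cv2.projectPoints(np.array(X,float).reshape(-1,1,3),r,np.array(c['t'],float),K(c),np.array(c['dist'],float))[0].reshape(-1,2)
E
python3 - <<'E'
from h import *
for n in ['scene','top','wrist']:
    c=cam(n,f'pics/{n}0.png'); R=np.array(c['R']); print(n,c['fx'],c['fy'],(-R.T@c['t']).round(3),R.round(2).tolist())
print(env.get_state())
E
```

```text
scene 469.93998558492336 469.93998558492336 [0.226 0.639 0.813] [[-0.9, -0.44, -0.01], [-0.29, 0.61, -0.74], [0.34, -0.66, -0.67]]
top 546.4877979346911 546.4877979346911 [ 0.429 -0.032  1.579] [[0.02, -1.0, -0.01], [-1.0, -0.02, -0.07], [0.07, 0.02, -1.0]]
wrist 354.1076570043625 354.1076570043625 [0.058 0.577 0.373] [[0.22, 0.97, -0.0], [0.94, -0.21, 0.28], [0.27, -0.06, -0.96]]
{'clock': 0.15, 'joint_pos': array([ 1.20740903e+00,  3.13848899e-01,  4.52714967e-02,  1.30356490e+00,
       -9.45989691e-06,  1.43120560e+00]), 'qvel': array([-0.00047499, -0.00195916,  0.00260349,  0.00026229, -0.00111965,
       -0.00069204]), 'tau': array([ 1.87936108e-03, -4.81065595e+01,  2.98815447e+01,  1.39273598e-02,
       -1.18233716e-04,  4.12700444e-06]), 'tcp_pos': array([0.12749213, 0.56032664, 0.23061465]), 'orientation': array([-1.62889237e-04,  1.11664883e-01,  9.93745692e-01, -6.52993838e-04]), 'wrist_force': array([ 0.01003973, -0.32958706,  0.01180397]), 'ft_torque': array([ 0.0244672 , -0.03518319, -0.04591883]), 'finger_gap': 0.0850812016180542}
```

View pics/top0.png

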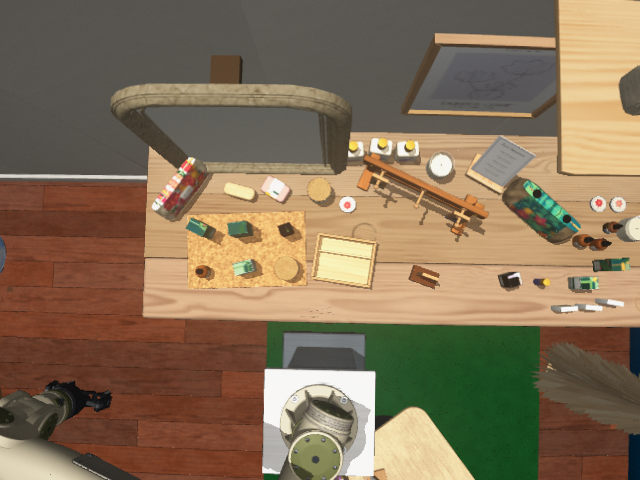

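View pics/scene0.png

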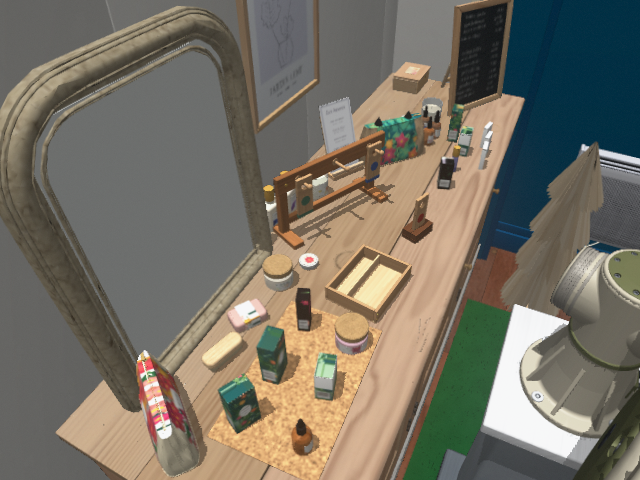

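The top view shows all six items on the mat: dropper (202,270), short carton (243,267), jar (286,268), two tall cartons (198,228) and (238,229), and the dark carton (286,230). The crate is at (345,261), the tag holder at (425,276) and the rack at (423,188). Next I'll enlarge this area.

```bash
python3 - <<'E'
import cv2
a=cv2.imread('pics/top0.png'); 
x=cv2.resize(a[140:300,180:340],(480,480),interpolation=cv2.INTER_CUBIC)[:,:]
y=cv2.resize(a[140:300,300:500],None,fx=3,fy=3,interpolation=cv2.INTER_CUBIC)
import numpy as np
cv2.imwrite('pics/topc.png',np.hstack([cv2.resize(x,(400,400)),cv2.resize(y,(400,320)) if 0 else cv2.copyMakeBorder(cv2.resize(y,(400,320)),0,80,0,0,0)]))
b=cv2.imread('pics/scene0.png')
cv2.imwrite('pics/scenec.png',cv2.resize(b[120:480,190:430],(533,800)) if 0 else cv2.resize(b[120:260,250:440],(800,589),interpolation=cv2.INTER_CUBIC))
E
```

```text
(no output)
```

View pics/scenec.png

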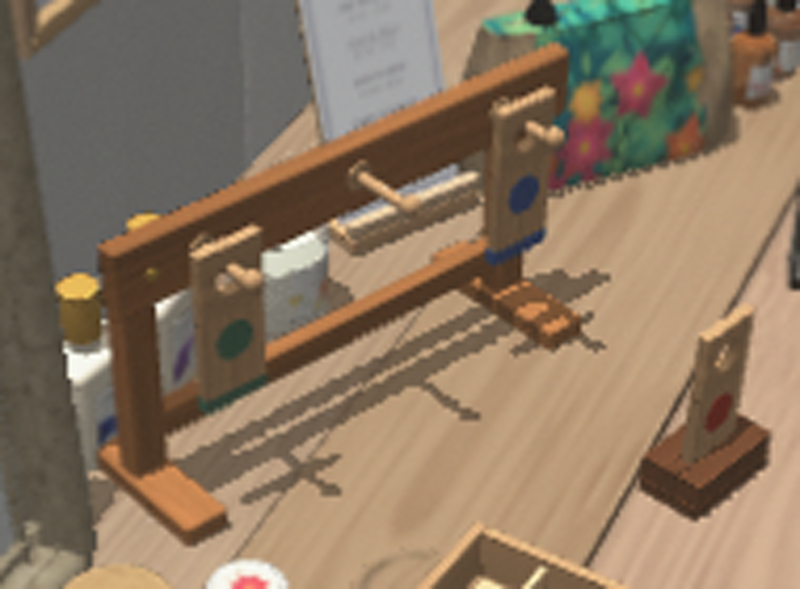

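View pics/topc.png

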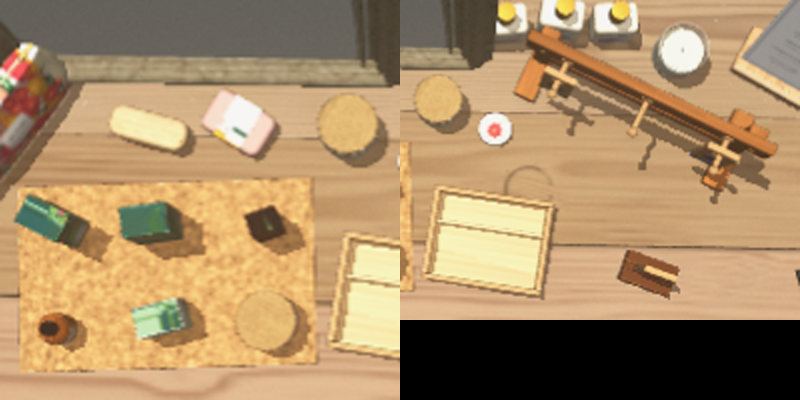

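Pegs 1 (blue) and 3 (green) hold tags, so peg 2 in the middle is free. I'll measure roughly from the top view.

```bash
python3 - <<'E'
from h import *
c=cam('top')
for n,p,z in [('jar',(286,268),.061),('drop',(202,270),.1),('short',(243,267),.081),('gA',(198,228),.11),('gB',(238,229),.11),('dark',(286,229),.1),('crate',(345,261),.04),('holder',(424,276),.028),('tag top',(430,276),.12),('matBL',(188,287),0.003),('matTR',(305,212),0.003),('rail L',(367,157),.196),('railR',(485,212),.196),('railRfront',(483,216),.196),('pegmidtip',(421,206),.175),('soap',(275,188),.026),('brush',(239,190),.033),('jar2',(319,190),.058)]:
    X=onplane(c,[p],z)[0]; print(n,X.round(3),np.hypot(*X[:2]).round(3))
E
```

```text
jar [0.44  0.097 0.061] 0.45
drop [0.429 0.322 0.1  ] 0.537
short [0.44  0.213 0.081] 0.489
gA [0.543 0.335 0.11 ] 0.638
gB [0.542 0.225 0.11 ] 0.587
dark [0.545 0.096 0.1  ] 0.554
crate [ 0.463 -0.067  0.04 ] 0.468
holder [ 0.425 -0.292  0.028] 0.516
tag top [ 0.426 -0.293  0.12 ] 0.517
matBL [0.379 0.385 0.003] 0.54
matTR [0.604 0.05  0.003] 0.606
rail L [ 0.727 -0.115  0.196] 0.736
railR [ 0.591 -0.419  0.196] 0.724
railRfront [ 0.581 -0.414  0.196] 0.713
pegmidtip [ 0.606 -0.258  0.175] 0.659
soap [0.669 0.137 0.026] 0.683
brush [0.66  0.24  0.033] 0.702
jar2 [0.66  0.01  0.058] 0.66
```

play_rows(
  motion=[
    {"dx": 0,"dy": 0,"dz": 60,"twist": 0,"gripper": 0},
    {"dx": 60,"dy": -60,"dz": 100,"twist": 10,"gripper": 0},
    {"dx": 272,"dy": -460,"dz": 100,"twist": 13,"gripper": 0},
    {"dx": 272,"dy": -460,"dz": 100,"twist": 13,"gripper": 0},
    {"dx": 272,"dy": -460,"dz": 100,"twist": 13,"gripper": 0},
    {"dx": 272,"dy": -460,"dz": 100,"twist": 13,"gripper": 0},
    {"dx": 272,"dy": -460,"dz": 100,"twist": 13,"gripper": 0},
    {"dx": 272,"dy": -460,"dz": 100,"twist": 13,"gripper": 0},
    {"dx": 272,"dy": -460,"dz": 100,"twist": 13,"gripper": 0},
    {"dx": 272,"dy": -460,"dz": 100,"twist": 13,"gripper": 0},
    {"dx": 272,"dy": -460,"dz": 100,"twist": 13,"gripper": 0},
    {"dx": 272,"dy": -460,"dz": 100,"twist": 13,"gripper": 0},
    {"dx": 272,"dy": -460,"dz": 100,"twist": 13,"gripper": 0},
    {"dx": 272,"dy": -460,"dz": 100,"twist": 13,"gripper": 0},
  ],
)

```text
clock: 1.95
tcp_pos: [0.3992, 0.1017, 0.3314]
orientation: [0.0, -0.003, 1.0, 0.0]
wrist_force: [-0.4, -0.9, 0.1]
finger_gap: 0.0853
```

```bash
python3 - <<'E'
from h import *
import pickle
c=cam('wrist','pics/w1.png'); pickle.dump(c,open('w1.pkl','wb'))
s=env.get_state(); print(s['tcp_pos'],s['clock'],s['joint_pos'])
cv2.imwrite('pics/w1b.png',cv2.resize(c['color'][:,:,::-1],(800,600),interpolation=cv2.INTER_CUBIC))
E
```

```text
[0.39924399 0.10156304 0.33144007] 2.0 [ 5.35621978e-02 -1.68616719e-02 -1.02152178e-01  1.48527143e+00
  1.43986822e-04  4.84656349e-02]
```

View pics/w1b.png

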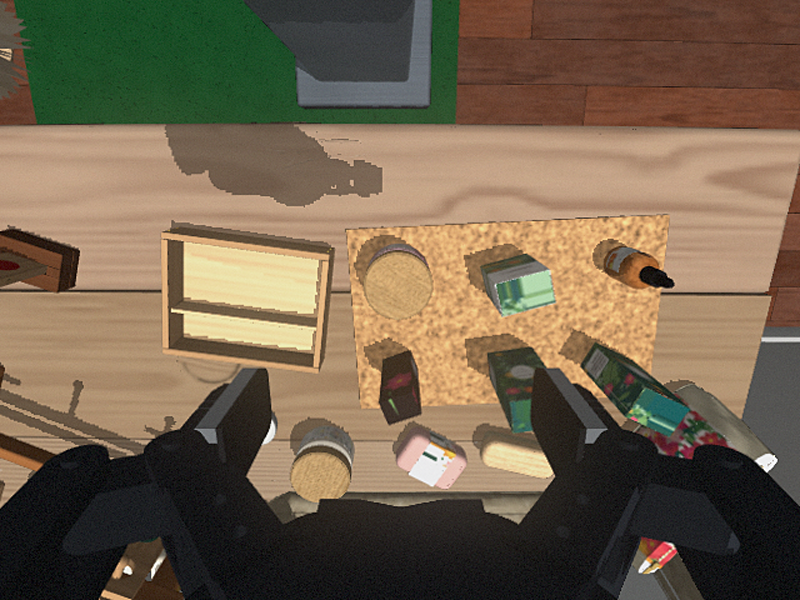

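The crate rim corners are near (163,232), (331,247), (321,371) and (162,352), and all items are standing. I'll view the mat and the crate enlarged to read corners.

```bash
python3 - <<'E'
import cv2
a=cv2.imread('pics/w1.png')
cv2.imwrite('pics/w1m.png',cv2.resize(a[170:370,290:560],(800,593),interpolation=cv2.INTER_CUBIC))  # scale 2.963
cv2.imwrite('pics/w1c.png',cv2.resize(a[170:310,115:300],(793,600),interpolation=cv2.INTER_CUBIC))  # 4.286
E
```

```text
(no output)
```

View pics/w1m.png

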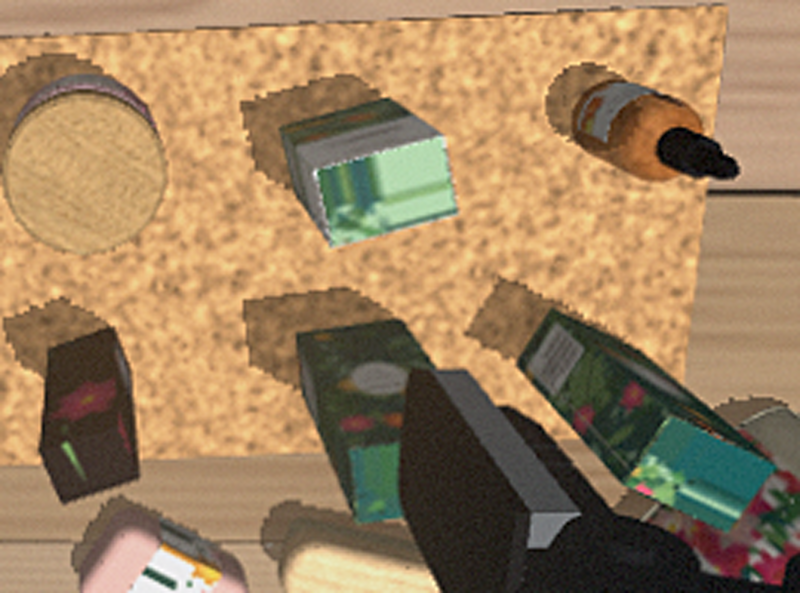

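View pics/w1c.png

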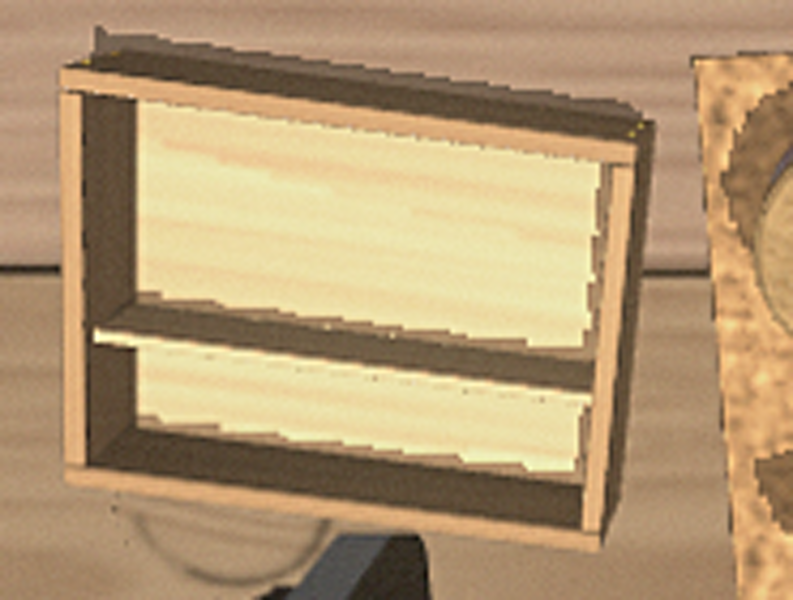

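```bash
cat > m.py <<'E'
from h import *
import pickle
c=pickle.load(open('w1.pkl','rb'))
def box(n,p,z,s,off):
    P=np.array(p,float)/s+off; X=onplane(c,P,z)[:,:2]
    e=np.roll(X,-1,0)-X
    print(n,'ctr',X.mean(0).round(4),'len',np.linalg.norm(e,axis=1).round(4),'yaw',np.degrees(np.arctan2(e[:,1],e[:,0])).round(1)); return X
m=(2.963,[290,170]); k=(4.286,[115,170])
if __name__=='__main__':
    box('crate',[(62,68),(637,147),(600,548),(66,480)],.04,*k)
    box('slat ends mid top',[(95,335),(590,400)],.040,*k)
    box('short',[(314,170),(443,137),(457,212),(331,246)],.081,*m)
    box('gA',[(668,416),(775,468),(740,530),(630,482)],.114,*m)
    box('gBbase',[(298,335),(405,321)],.003,*m)
    box('gBleft',[(350,448),(360,522)],.114,*m)
    box('gAbase',[(556,308),(520,360)],.003,*m)
    box('dark',[(42,445),(130,408),(138,478),(65,503)],.103,*m)
    box('darkbase',[(48,347),(112,328)],.003,*m)
    box('jar',[(5,172),(166,172)],.061,*m); box('jar v',[(85,92),(85,252)],.061,*m)
    box('bulb',[(722,163)],.1,*m); box('neckbot',[(690,148)],.076,*m); box('base',[(592,112)],.003,*m)
E
python3 m.py
```

```text
crate ctr [ 0.4652 -0.0592] len [0.1667 0.1289 0.1673 0.1297] yaw [ 82.2  -7.5 -97.5 172.2]
slat ends mid top ctr [ 0.4807 -0.0602] len [0.1506 0.1506] yaw [ 82.3 -97.7]
short ctr [0.4392 0.2183] len [0.0507 0.0313 0.0507 0.0323] yaw [ 105.3   15.7  -73.6 -164.3]
gA ctr [0.5441 0.343 ] len [0.0514 0.0292 0.0525 0.0305] yaw [  63.9  -17.5 -114.5  160.1]
gBbase ctr [0.5302 0.2301] len [0.0521 0.0521] yaw [ 98.3 -81.7]
gBleft ctr [0.5488 0.2065] len [0.0333 0.0333] yaw [  11.2 -168.8]
gAbase ctr [0.5332 0.3217] len [0.031 0.031] yaw [-27.4 152.6]
dark ctr [0.5439 0.1046] len [0.0383 0.0312 0.0314 0.0277] yaw [ 115.4    6.8  -68.4 -160.9]
darkbase ctr [0.5358 0.0982] len [0.0327 0.0327] yaw [108.1 -71.9]
jar ctr [0.4371 0.1009] len [0.0656 0.0656] yaw [ 90.3 -89.7]
jar v ctr [0.4378 0.1007] len [0.0674 0.0674] yaw [   0.2 -179.8]
bulb ctr [0.4222 0.3369] len [0.] yaw [0.]
neckbot ctr [0.4222 0.3381] len [0.] yaw [0.]
base ctr [0.4228 0.333 ] len [0.] yaw [0.]
```

```bash
python3 - <<'E'
from h import *
c=cam('scene'); 
print('crate',onplane(c,[(365,246),(412,266),(376,318),(326,288)],.04).mean(0).round(4))
print('jar lid',onplane(c,[(352,327)],.061).round(4))
t=cam('top')
a=t['color']; print('proj crate w/ wrist est', proj(t,[[.4652,-.0592,.04],[.4374,.1008,.061],[.4392,.2183,.081]]).round(1), proj(c,[[.4652,-.0592,.04],[.4374,.1008,.061]]).round(1))
# lid blob in top & scene
s=env.get_state(); print('tcp in top', proj(t,[s['tcp_pos']]).round(1), 'scene',proj(c,[s['tcp_pos']]).round(1))
cv2.imwrite('pics/t2.png',np.hstack([cv2.resize(a[190:310,230:390][:,:,::-1],(400,300),interpolation=cv2.INTER_CUBIC),cv2.resize(c['color'][60:360,200:600][:,:,::-1],(400,300))]))
E
```

```text
crate [ 0.4609 -0.0536  0.04  ]
jar lid [[0.4365 0.1041 0.061 ]]
proj crate w/ wrist est [[342.1 260.2]
 [284.5 268.9]
 [241.2 267.2]] [[369.2 275.8]
 [352.2 325.6]]
tcp in top [[273.5 284.7]] scene [[379.6 228. ]]
```

View pics/t2.png

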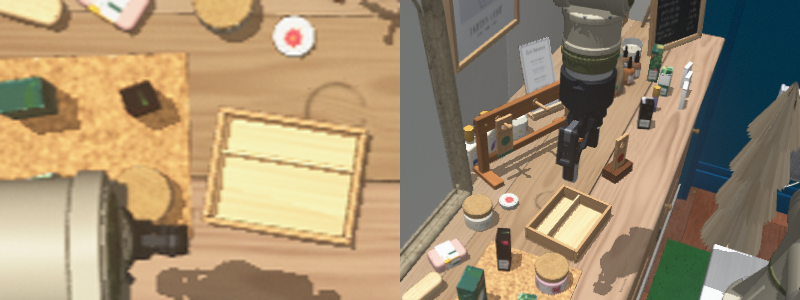

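The top, wrist and scene cameras disagree by up to 13 mm in y. I'll take a closer wrist look at crate and jar and set the gripper yaw to the crate's.

play_rows(
  motion=[
    {"dx": 50,"dy": -40,"dz": 0,"twist": -7.7,"gripper": 0},
    {"dx": 100,"dy": -80,"dz": -60,"twist": -7.7,"gripper": 0},
    {"dx": 100,"dy": -80,"dz": -110,"twist": -7.7,"gripper": 0},
    {"dx": 100,"dy": -80,"dz": -110,"twist": -7.7,"gripper": 0},
    {"dx": 100,"dy": -80,"dz": -110,"twist": -7.7,"gripper": 0},
    {"dx": 100,"dy": -80,"dz": -110,"twist": -7.7,"gripper": 0},
  ],
)

```text
clock: 2.85
tcp_pos: [0.5006, 0.0212, 0.2241]
orientation: [0.002, 0.065, 0.998, 0.0]
wrist_force: [0.5, -0.2, 0.3]
finger_gap: 0.0856
```

```bash
python3 - <<'E'
from h import *
import pickle
c=cam('wrist','pics/w2.png'); pickle.dump(c,open('w2.pkl','wb'))
s=env.get_state(); print(s['tcp_pos'],s['clock'])
cv2.imwrite('pics/w2b.png',cv2.resize(c['color'][:,:,::-1],(800,600),interpolation=cv2.INTER_CUBIC))
E
```

```text
[0.5006516  0.02119714 0.22403977] 2.9
```

View pics/w2b.png

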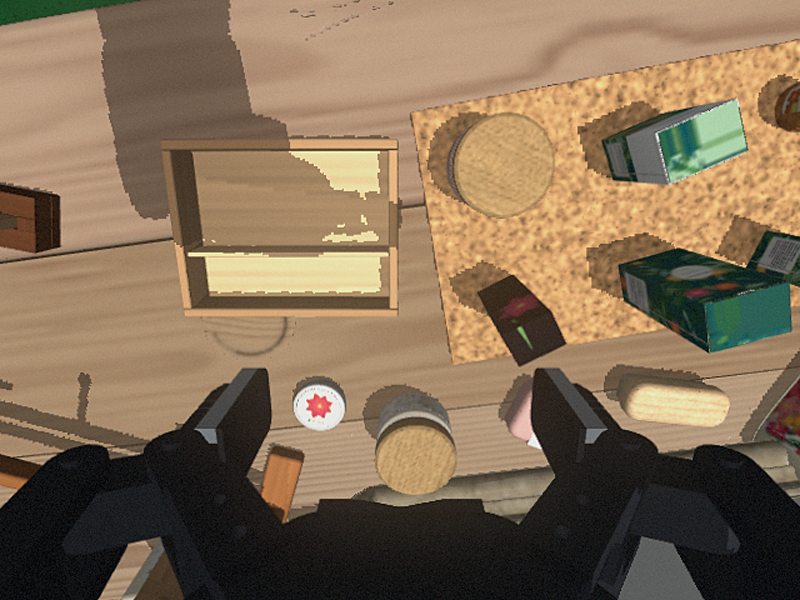

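```bash
python3 - <<'E'
import m; from m import *
m.c=pickle.load(open('w2.pkl','rb')); s=(1.25,[0,0])
box('crate',[(162,141),(397,138),(397,316),(186,316)],.04,*s)
box('slat',[(188,254),(388,254)],.040,*s)
box('slat35',[(188,254),(388,254)],.035,*s)
box('short',[(655,128),(738,99),(747,153),(667,184)],.081,*s)
box('gB',[(705,305),(789,283),(792,333),(710,352)],.114,*s)
box('dark',[(500,325),(543,307),(565,345),(517,366)],.103,*s)
box('jar h',[(452,165),(555,165)],.061,*s); box('jar v',[(504,113),(504,217)],.061,*s)
E
```

```text
Traceback (most recent call last):
AttributeError: 'tuple' object has no attribute 'c' and no __dict__ for setting new attributes
```

```bash
sed -i 's/^def box(n,p,z,s,off):/def box(n,p,z,s,off,c=c):/' m.py; python3 - <<'E'
from m import *
C=pickle.load(open('w2.pkl','rb'))
b=lambda n,p,z: box(n,p,z,1.25,[0,0],C)
b('crate',[(162,141),(397,138),(397,316),(186,316)],.04)
b('slat35',[(188,254),(388,254)],.040)
b('short',[(655,128),(738,99),(747,153),(667,184)],.081)
b('gB',[(705,305),(789,283),(792,333),(710,352)],.114)
b('dark',[(500,325),(543,307),(565,345),(517,366)],.103)
b('jar h',[(452,165),(555,165)],.061); b('jar v',[(504,113),(504,217)],.061)
E
```

```text
crate ctr [ 0.4652 -0.0593] len [0.1653 0.1312 0.1654 0.1301] yaw [ 82.9  -7.6 -97.5 172.3]
slat35 ctr [ 0.4813 -0.0607] len [0.1505 0.1505] yaw [ 82.4 -97.6]
short ctr [0.4386 0.2177] len [0.0513 0.0334 0.0514 0.0356] yaw [ 101.9   13.7  -75.6 -166.4]
gB ctr [0.5455 0.2314] len [0.0508 0.0336 0.0512 0.0322] yaw [  98.2    9.9  -83.3 -170.7]
dark ctr [0.5439 0.1007] len [0.0289 0.0306 0.0333 0.0313] yaw [ 107.    25.3  -71.3 -163. ]
jar h ctr [0.4378 0.0994] len [0.0685 0.0685] yaw [ 82.7 -97.3]
jar v ctr [0.4388 0.0996] len [0.0667 0.0667] yaw [ -3.9 176.1]
```

play_rows(
  motion=[
    {"dx": -62,"dy": 78,"dz": 0,"twist": 0,"gripper": 0},
    {"dx": -62,"dy": 78,"dz": 0,"twist": 0,"gripper": 0},
    {"dx": -62,"dy": 78,"dz": -50,"twist": 0,"gripper": 0},
    {"dx": -62,"dy": 78,"dz": -100,"twist": 0,"gripper": 0},
    {"dx": -62,"dy": 78,"dz": -130,"twist": 0,"gripper": 0},
    {"dx": -62,"dy": 78,"dz": -160,"twist": 0,"gripper": 0},
    {"dx": -62,"dy": 78,"dz": -185,"twist": 0,"gripper": 0},
    {"dx": -62,"dy": 78,"dz": -200,"twist": 0,"gripper": 0},
    {"dx": -62,"dy": 78,"dz": -200,"twist": 0,"gripper": 0},
    {"dx": -62,"dy": 78,"dz": -200,"twist": 0,"gripper": 0},
  ],
)

```text
clock: 4.15
tcp_pos: [0.4389, 0.099, 0.0228]
orientation: [0.001, 0.065, 0.998, 0.0]
wrist_force: [0.2, 0.9, 0.5]
finger_gap: 0.0853
```

play_rows(
  motion=[
    {"dx": 0,"dy": 0,"dz": 0,"twist": 0,"gripper": 255},
    {"dx": 0,"dy": 0,"dz": 0,"twist": 0,"gripper": 255},
    {"dx": 0,"dy": 0,"dz": 0,"twist": 0,"gripper": 255},
    {"dx": 0,"dy": 0,"dz": 0,"twist": 0,"gripper": 255},
    {"dx": 0,"dy": 0,"dz": 30,"twist": 0,"gripper": 255},
    {"dx": 0,"dy": 0,"dz": 80,"twist": 0,"gripper": 255},
    {"dx": 0,"dy": 0,"dz": 80,"twist": 0,"gripper": 255},
  ],
  force=30,
)

```text
clock: 5.03
tcp_pos: [0.4409, 0.0989, 0.1053]
orientation: [0.004, 0.066, 0.998, 0.0]
wrist_force: [0.2, -0.5, -0.8]
finger_gap: 0.0672
```

play_rows(
  motion=[
    {"dx": 4,"dy": -50,"dz": 0,"twist": 0,"gripper": 255},
    {"dx": 4,"dy": -100,"dz": 0,"twist": 0,"gripper": 255},
    {"dx": 4,"dy": -156,"dz": 0,"twist": 0,"gripper": 255},
    {"dx": 4,"dy": -156,"dz": 0,"twist": 0,"gripper": 255},
    {"dx": 4,"dy": -156,"dz": 0,"twist": 0,"gripper": 255},
    {"dx": 4,"dy": -156,"dz": -25,"twist": 0,"gripper": 255},
    {"dx": 4,"dy": -156,"dz": -50,"twist": 0,"gripper": 255},
    {"dx": 4,"dy": -156,"dz": -65,"twist": 0,"gripper": 255},
    {"dx": 4,"dy": -156,"dz": -72,"twist": 0,"gripper": 255},
    {"dx": 4,"dy": -156,"dz": -76,"twist": 0,"gripper": 255},
    {"dx": 4,"dy": -156,"dz": -77,"twist": 0,"gripper": 255},
    {"dx": 4,"dy": -156,"dz": -77,"twist": 0,"gripper": 255},
    {"dx": 4,"dy": -156,"dz": -77,"twist": 0,"gripper": 255},
  ],
)

```text
clock: 6.65
tcp_pos: [0.4421, -0.0574, 0.0248]
orientation: [0.001, 0.066, 0.998, -0.0]
wrist_force: [-0.3, 0.9, 0.6]
finger_gap: 0.0668
```

play_rows(
  motion=[
    {"dx": 0,"dy": 0,"dz": 0,"twist": 0,"gripper": 0},
    {"dx": 0,"dy": 0,"dz": 0,"twist": 0,"gripper": 0},
    {"dx": 0,"dy": 0,"dz": 0,"twist": 0,"gripper": 0},
    {"dx": 0,"dy": 0,"dz": 30,"twist": 0,"gripper": 0},
    {"dx": 0,"dy": 0,"dz": 80,"twist": 0,"gripper": 0},
    {"dx": 0,"dy": 20,"dz": 130,"twist": 0,"gripper": 0},
    {"dx": -3,"dy": 80,"dz": 130,"twist": 10,"gripper": 0},
    {"dx": -3,"dy": 140,"dz": 130,"twist": 20,"gripper": 0},
    {"dx": -3,"dy": 200,"dz": 130,"twist": 22,"gripper": 0},
    {"dx": -3,"dy": 260,"dz": 130,"twist": 22,"gripper": 0},
    {"dx": -3,"dy": 275,"dz": 120,"twist": 22,"gripper": 0},
    {"dx": -3,"dy": 275,"dz": 80,"twist": 22,"gripper": 0},
    {"dx": -3,"dy": 275,"dz": 50,"twist": 22,"gripper": 0},
    {"dx": -3,"dy": 275,"dz": 25,"twist": 22,"gripper": 0},
    {"dx": -3,"dy": 275,"dz": 20,"twist": 22,"gripper": 0},
    {"dx": -3,"dy": 275,"dz": 20,"twist": 22,"gripper": 0},
    {"dx": -3,"dy": 275,"dz": 20,"twist": 22,"gripper": 255},
    {"dx": -3,"dy": 275,"dz": 20,"twist": 22,"gripper": 255},
    {"dx": -3,"dy": 275,"dz": 20,"twist": 22,"gripper": 255},
    {"dx": -3,"dy": 275,"dz": 20,"twist": 22,"gripper": 255},
  ],
)

```text
clock: 9.15
tcp_pos: [0.4395, 0.2179, 0.0454]
orientation: [0.001, -0.126, 0.992, 0.0]
wrist_force: [-0.7, -1.6, 6.3]
finger_gap: 0.0515
```

```bash
python3 - <<'E'
from h import *
t=cam('top'); s=cam('scene')
a=t['color'][190:310,170:390][:,:,::-1]; b=s['color'][220:460,190:430][:,:,::-1]
cv2.imwrite('pics/t3.png',np.hstack([cv2.resize(a,(440,240),interpolation=cv2.INTER_CUBIC),cv2.resize(b,(240,240))]) if 0 else np.vstack([cv2.resize(a,(550,300),interpolation=cv2.INTER_CUBIC),cv2.copyMakeBorder(cv2.resize(b,(300,300)),0,0,0,250,0)]))
E
```

```text
(no output)
```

View pics/t3.png

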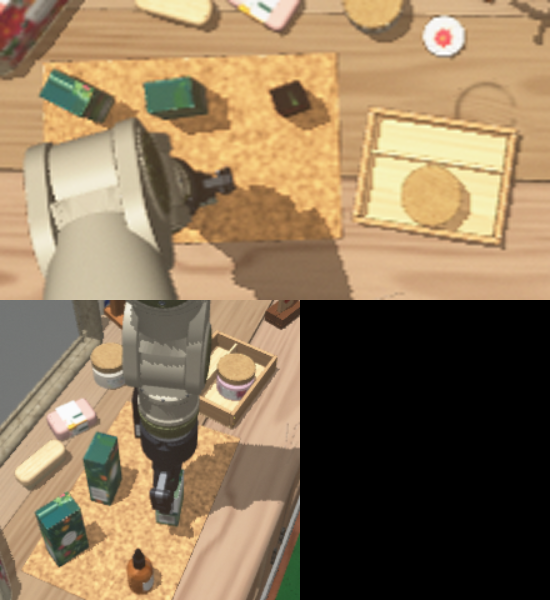

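play_rows(
  motion=[
    {"dx": 0,"dy": 0,"dz": 40,"twist": 0,"gripper": 255},
    {"dx": 0,"dy": 0,"dz": 90,"twist": 0,"gripper": 255},
    {"dx": -6,"dy": -50,"dz": 90,"twist": 10,"gripper": 255},
    {"dx": -6,"dy": -100,"dz": 90,"twist": 20,"gripper": 255},
    {"dx": -6,"dy": -150,"dz": 90,"twist": 30,"gripper": 255},
    {"dx": -6,"dy": -200,"dz": 90,"twist": 40,"gripper": 255},
    {"dx": -6,"dy": -250,"dz": 90,"twist": 50,"gripper": 255},
    {"dx": -6,"dy": -300,"dz": 90,"twist": 60,"gripper": 255},
    {"dx": -6,"dy": -330,"dz": 90,"twist": 67.8,"gripper": 255},
    {"dx": -6,"dy": -330,"dz": 90,"twist": 67.8,"gripper": 255},
    {"dx": -6,"dy": -330,"dz": 90,"twist": 67.8,"gripper": 255},
    {"dx": -6,"dy": -330,"dz": 60,"twist": 67.8,"gripper": 255},
    {"dx": -6,"dy": -330,"dz": 60,"twist": 67.8,"gripper": 255},
  ],
)

```text
clock: 10.88
tcp_pos: [0.4307, -0.1103, 0.1028]
orientation: [-0.001, -0.658, 0.753, 0.002]
wrist_force: [-0.4, -0.7, -2.0]
finger_gap: 0.0516
```

```bash
python3 - <<'E'
from h import *
import pickle
c=cam('wrist','pics/w3.png'); s=env.get_state(); print(s['tcp_pos'],s['orientation'])
cv2.imwrite('pics/w3b.png',cv2.resize(c['color'][:,:,::-1],(800,600),interpolation=cv2.INTER_CUBIC)); pickle.dump(c,open('w3.pkl','wb'))
E
```

```text
[ 0.43160906 -0.11075975  0.10383733] [-5.28041289e-04 -6.58309786e-01  7.52745714e-01  1.35551140e-03]
```

View pics/w3b.png

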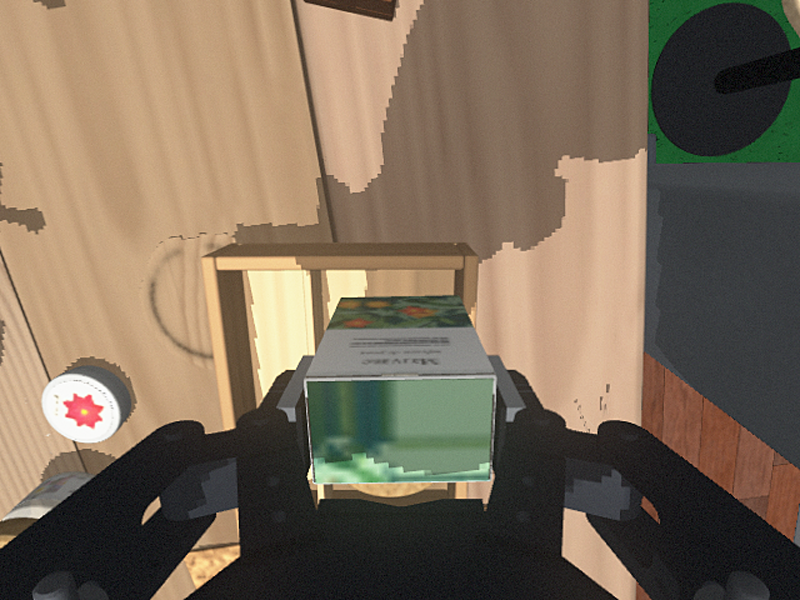

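The carton hangs level and square between the near wall and the slat, clear of the end wall. I'll lower and release it.

play_rows(
  motion=[
    {"dx": 0,"dy": 0,"dz": -25,"twist": 0,"gripper": 255},
    {"dx": 0,"dy": 0,"dz": -45,"twist": 0,"gripper": 255},
    {"dx": 0,"dy": 0,"dz": -54,"twist": 0,"gripper": 255},
    {"dx": 0,"dy": 0,"dz": -57,"twist": 0,"gripper": 255},
    {"dx": 0,"dy": 0,"dz": -57,"twist": 0,"gripper": 255},
    {"dx": 0,"dy": 0,"dz": -57,"twist": 0,"gripper": 255},
  ],
)

```text
clock: 11.68
tcp_pos: [0.4332, -0.1125, 0.048]
orientation: [0.0, -0.658, 0.753, -0.001]
wrist_force: [-0.6, 0.0, -0.5]
finger_gap: 0.0521
```

play_rows(
  motion=[
    {"dx": 0,"dy": 0,"dz": 0,"twist": 0,"gripper": 60},
    {"dx": 0,"dy": 0,"dz": 0,"twist": 0,"gripper": 30},
    {"dx": 0,"dy": 0,"dz": 0,"twist": 0,"gripper": 30},
    {"dx": 0,"dy": 0,"dz": 50,"twist": 0,"gripper": 0},
    {"dx": 0,"dy": 0,"dz": 110,"twist": 0,"gripper": 0},
    {"dx": 0,"dy": 30,"dz": 160,"twist": 0,"gripper": 0},
    {"dx": -3,"dy": 90,"dz": 180,"twist": 0,"gripper": 0},
    {"dx": -6,"dy": 150,"dz": 180,"twist": 0,"gripper": 0},
    {"dx": -9,"dy": 210,"dz": 180,"twist": 0,"gripper": 0},
    {"dx": -11,"dy": 270,"dz": 180,"twist": 0,"gripper": 0},
    {"dx": -11,"dy": 330,"dz": 180,"twist": 0,"gripper": 0},
    {"dx": -11,"dy": 390,"dz": 180,"twist": 0,"gripper": 0},
    {"dx": -11,"dy": 450,"dz": 180,"twist": 0,"gripper": 0},
    {"dx": -11,"dy": 450,"dz": 180,"twist": 0,"gripper": 0},
    {"dx": -11,"dy": 450,"dz": 180,"twist": 0,"gripper": 0},
    {"dx": -11,"dy": 450,"dz": 180,"twist": 0,"gripper": 0},
  ],
)

```text
clock: 13.68
tcp_pos: [0.4217, 0.3365, 0.2274]
orientation: [-0.0, -0.657, 0.754, -0.0]
wrist_force: [1.0, 0.4, 0.2]
finger_gap: 0.0856
```

```bash
python3 - <<'E'
from h import *
import pickle
c=cam('wrist','pics/w4.png'); s=env.get_state(); print(s['tcp_pos'],s['orientation'])
cv2.imwrite('pics/w4b.png',cv2.resize(c['color'][:,:,::-1],(800,600),interpolation=cv2.INTER_CUBIC)); pickle.dump(c,open('w4.pkl','wb'))
E
```

```text
[0.42183688 0.33640793 0.22749884] [-9.89337539e-05 -6.57137681e-01  7.53770561e-01 -2.72194847e-05]
```

View pics/w4b.png

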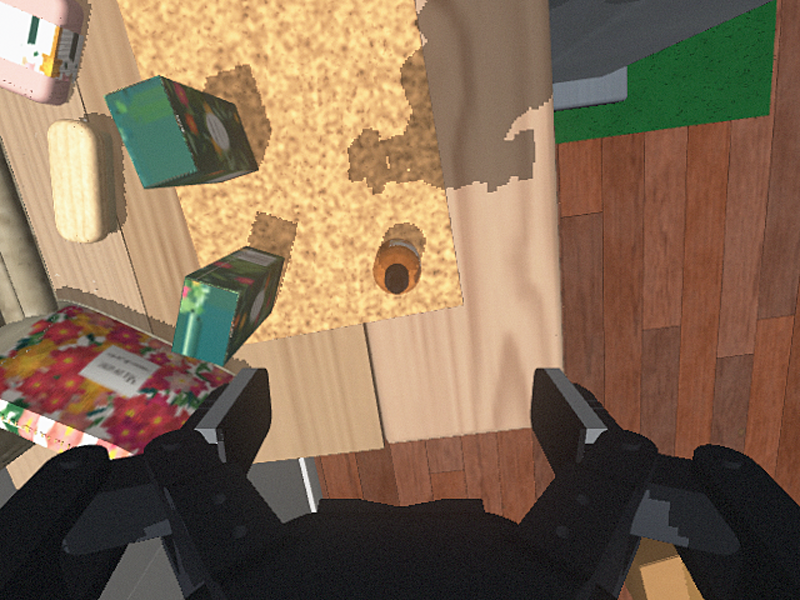

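The bulb is at (397,278). The gA top corners are near (186,276), (241,293), (222,366) and (173,350), and the gB top corners near (106,97), (158,77), (196,175) and (146,188).

```bash
python3 - <<'E'
from m import *
C=pickle.load(open('w4.pkl','rb'))
b=lambda n,p,z: box(n,p,z,1.25,[0,0],C)
b('bulb',[(397,278)],.102); b('bodyedges',[(373,268),(421,268)],.072)
b('gA',[(186,276),(241,293),(222,366),(173,350)],.114)
b('gB',[(106,97),(158,77),(196,175),(146,188)],.114)
a=cv2.imread('pics/w4.png')
cv2.imwrite('pics/w4c.png',a)
hsv=cv2.cvtColor(a,cv2.COLOR_BGR2HSV)[180:250,280:360]
m1=((hsv[...,2]<60)).astype(np.uint8); n,l,st,ce=cv2.connectedComponentsWithStats(m1); print([(st[i],ce[i]+[280,180]) for i in range(1,n) if st[i][4]>40])
E
```

```text
bulb ctr [0.4224 0.3329] len [0.] yaw [0.]
bodyedges ctr [0.4227 0.3331] len [0.0331 0.0331] yaw [172.1  -7.9]
gA ctr [0.5427 0.3415] len [0.0337 0.051  0.0317 0.05  ] yaw [ 153.9   62.7  -27.9 -115. ]
gB ctr [0.5444 0.2314] len [0.0314 0.0527 0.0303 0.0503] yaw [-170.1   97.9    5.4  -80.9]
[]
```

play_rows(
  motion=[
    {"dx": 1,"dy": -3,"dz": -50,"twist": 0,"gripper": 0},
    {"dx": 1,"dy": -3,"dz": -100,"twist": 0,"gripper": 60},
    {"dx": 1,"dy": -3,"dz": -140,"twist": 0,"gripper": 60},
    {"dx": 1,"dy": -3,"dz": -170,"twist": 0,"gripper": 60},
    {"dx": 1,"dy": -3,"dz": -182,"twist": 0,"gripper": 60},
    {"dx": 1,"dy": -3,"dz": -182,"twist": 0,"gripper": 60},
    {"dx": 1,"dy": -3,"dz": -182,"twist": 0,"gripper": 60},
    {"dx": 1,"dy": -3,"dz": -182,"twist": 0,"gripper": 255},
    {"dx": 1,"dy": -3,"dz": -182,"twist": 0,"gripper": 255},
    {"dx": 1,"dy": -3,"dz": -182,"twist": 0,"gripper": 255},
    {"dx": 1,"dy": -3,"dz": -182,"twist": 0,"gripper": 255},
    {"dx": 1,"dy": -3,"dz": -182,"twist": 0,"gripper": 255},
  ],
)

```text
clock: 15.22
tcp_pos: [0.4234, 0.3352, 0.0464]
orientation: [0.001, -0.658, 0.753, -0.0]
wrist_force: [-0.4, -0.4, 5.8]
finger_gap: 0.035
```

play_rows(
  motion=[
    {"dx": 0,"dy": 0,"dz": 30,"twist": 0,"gripper": 255},
    {"dx": 0,"dy": 0,"dz": 80,"twist": 0,"gripper": 255},
    {"dx": 5,"dy": -50,"dz": 80,"twist": 0,"gripper": 255},
    {"dx": 10,"dy": -110,"dz": 80,"twist": 0,"gripper": 255},
    {"dx": 15,"dy": -170,"dz": 80,"twist": 0,"gripper": 255},
    {"dx": 20,"dy": -230,"dz": 80,"twist": 0,"gripper": 255},
    {"dx": 25,"dy": -290,"dz": 80,"twist": 0,"gripper": 255},
    {"dx": 27,"dy": -335,"dz": 80,"twist": 0,"gripper": 255},
    {"dx": 27,"dy": -335,"dz": 80,"twist": 0,"gripper": 255},
    {"dx": 27,"dy": -335,"dz": 80,"twist": 0,"gripper": 255},
    {"dx": 27,"dy": -335,"dz": 55,"twist": 0,"gripper": 255},
    {"dx": 27,"dy": -335,"dz": 55,"twist": 0,"gripper": 255},
    {"dx": 27,"dy": -335,"dz": 55,"twist": 0,"gripper": 255},
  ],
)

```text
clock: 16.85
tcp_pos: [0.4496, 0.0007, 0.1007]
orientation: [-0.0, -0.659, 0.753, 0.0]
wrist_force: [0.1, 0.1, -0.6]
finger_gap: 0.035
```

```bash
python3 - <<'E'
from h import *
import pickle
c=cam('wrist','pics/w5.png'); s=env.get_state(); print(s['tcp_pos'],s['orientation'],s['finger_gap'])
cv2.imwrite('pics/w5b.png',cv2.resize(c['color'][100:480,100:540][:,:,::-1],(695,600),interpolation=cv2.INTER_CUBIC)); pickle.dump(c,open('w5.pkl','wb'))
E
```

```text
[4.50014031e-01 4.28575821e-04 1.00993918e-01] [ 2.23757955e-04 -6.58474683e-01  7.52602818e-01 -2.00693150e-04] 0.03495090071724169
```

View pics/w5b.png

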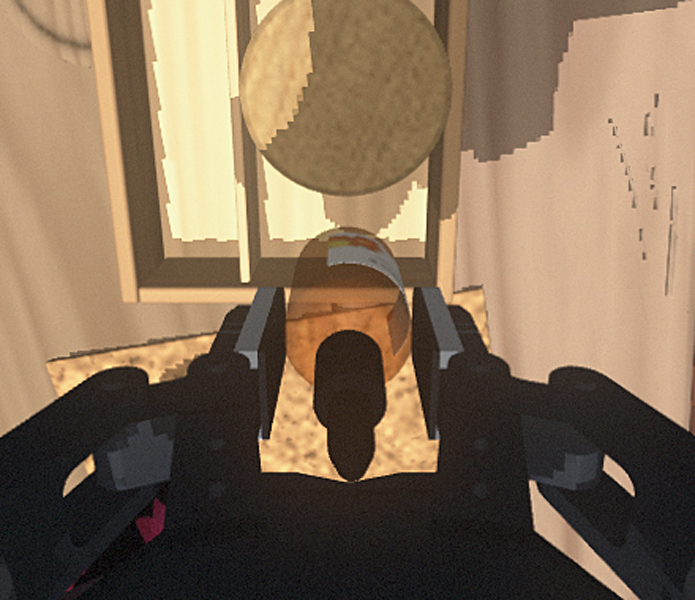

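```bash
python3 - <<'E'
from m import *
C=pickle.load(open('w5.pkl','rb'))
o=np.array([.4652,-.0593]); R=np.array([[.991,-.134],[.134,.991]])
def b(n,p,z):
    X=box(n,p,z,1.58,[100,100],C); print('   crate mm',((X-o)@R.T*1000).round(1).tolist())
b('dropper base -y edge',[(345,227)],.0576)
b('jar lid bottom/left/right',[(345,195),(240,90),(452,90)],.063)
b('end wall inner/outer rim',[(250,286),(250,302)],.04)
b('inner near wall',[(433,200)],.04); b('slat',[(237,100),(250,100)],.04)
E
```

```text
dropper base -y edge ctr [ 0.4482 -0.0109] len [0.] yaw [0.]
   crate mm [[-23.3, 45.7]]
jar lid bottom/left/right ctr [ 0.4432 -0.0461] len [0.0476 0.0669 0.0481] yaw [-53.6 172.3  37.6]
   crate mm [[-23.4, 32.9], [9.8, -1.3], [-57.2, -1.3]]
end wall inner/outer rim ctr [0.49  0.017] len [0.0069 0.0069] yaw [  79.5 -100.5]
   crate mm [[14.1, 75.5], [14.5, 82.4]]
inner near wall ctr [ 0.4149 -0.0116] len [0.] yaw [0.]
   crate mm [[-56.3, 40.5]]
slat ctr [ 0.4786 -0.0574] len [0.0047 0.0047] yaw [172.2  -7.8]
   crate mm [[15.4, 3.6], [10.7, 3.6]]
```

```bash
python3 - <<'E'
from m import *
C=pickle.load(open('w5.pkl','rb'))
o=np.array([.4652,-.0593]); R=np.array([[.991,-.134],[.134,.991]])
def b(n,p,z):
    X=onplane(C,np.array(p,float)/1.58+100,z)[:,:2]; print(n,((X-o)@R.T*1000).round(1).tolist())
b('cap top-of-shoulder front edge (385px wide cap)',[(350,332)],.130); b('bulb tip',[(350,470)],.157)
b('cap l/r',[(315,370),(385,370)],.135)
b('body l/r bottom',[(288,310),(410,310)],.09)
b('body front',[(345,227)],.0576);b('body front',[(345,227)],.0676)
X=[[.4500,.0004,.1010]]; print(proj(C,X)*1 , (proj(C,X)-100)*1.58)
# expected dropper axis at several heights if centre at crate (-23,55)
cx,cy=-.023,.055
P=o+R.T@[cx,cy]
for z in (.0576,.1286,.157):
  for d in (-.018,0,.018):
    Q=o+R.T@[cx,cy+d]; print(z,d,((proj(C,[[Q[0],Q[1],z]])-100)*1.58).round(0))
E
```

```text
cap top-of-shoulder front edge (385px wide cap) [[-24.8, 47.8]]
bulb tip [[-24.7, 62.1]]
cap l/r [[-17.1, 54.5], [-32.5, 54.5]]
body l/r bottom [[-6.4, 61.7], [-43.0, 61.7]]
body front [[-23.3, 45.7]]
body front [[-23.4, 42.6]]
[[317.28612413 297.7039166 ]] [[343.31207612 312.37218823]]
0.0576 -0.018 [[344. 203.]]
0.0576 0 [[344. 252.]]
0.0576 0.018 [[344. 299.]]
0.1286 -0.018 [[342. 285.]]
0.1286 0 [[342. 357.]]
0.1286 0.018 [[342. 424.]]
0.157 -0.018 [[340. 350.]]
0.157 0 [[340. 438.]]
0.157 0.018 [[341. 517.]]
```

play_rows(
  motion=[
    {"dx": 0,"dy": -2,"dz": -10,"twist": 0,"gripper": 255},
    {"dx": 0,"dy": -2,"dz": -25,"twist": 0,"gripper": 255},
    {"dx": 0,"dy": -2,"dz": -38,"twist": 0,"gripper": 255},
    {"dx": 0,"dy": -2,"dz": -46,"twist": 0,"gripper": 255},
    {"dx": 0,"dy": -2,"dz": -51,"twist": 0,"gripper": 255},
    {"dx": 0,"dy": -2,"dz": -52,"twist": 0,"gripper": 255},
    {"dx": 0,"dy": -2,"dz": -52,"twist": 0,"gripper": 255},
    {"dx": 0,"dy": -2,"dz": -52,"twist": 0,"gripper": 255},
  ],
)

```text
clock: 17.9
tcp_pos: [0.45, -0.0039, 0.0483]
orientation: [-0.001, -0.658, 0.753, -0.001]
wrist_force: [-0.2, -4.6, 0.2]
finger_gap: 0.0351
```

The −4.6 N in y suggests the bottle touches the end wall, so I'll ease it 3 mm inward before releasing.

play_rows(
  motion=[
    {"dx": 0,"dy": -2,"dz": 0,"twist": 0,"gripper": 255},
    {"dx": 0,"dy": -3,"dz": 0,"twist": 0,"gripper": 255},
    {"dx": 0,"dy": -3,"dz": 0,"twist": 0,"gripper": 255},
    {"dx": 0,"dy": -3,"dz": 0,"twist": 0,"gripper": 255},
  ],
)

```text
clock: 18.4
tcp_pos: [0.4495, -0.0051, 0.0483]
orientation: [0.0, -0.658, 0.753, 0.0]
wrist_force: [-0.0, 0.1, -0.3]
finger_gap: 0.0352
```

play_rows(
  motion=[
    {"dx": 0,"dy": 0,"dz": 0,"twist": 0,"gripper": 130},
    {"dx": 0,"dy": 0,"dz": 0,"twist": 0,"gripper": 110},
    {"dx": 0,"dy": 0,"dz": 0,"twist": 0,"gripper": 80},
    {"dx": 0,"dy": 0,"dz": 0,"twist": 0,"gripper": 60},
    {"dx": 0,"dy": 0,"dz": 40,"twist": 0,"gripper": 60},
    {"dx": 0,"dy": 0,"dz": 100,"twist": 0,"gripper": 0},
    {"dx": 0,"dy": 20,"dz": 160,"twist": 0,"gripper": 0},
    {"dx": 20,"dy": 40,"dz": 200,"twist": 0,"gripper": 0},
    {"dx": 20,"dy": 40,"dz": 200,"twist": 0,"gripper": 0},
    {"dx": 20,"dy": 40,"dz": 200,"twist": 0,"gripper": 0},
    {"dx": 20,"dy": 40,"dz": 200,"twist": 0,"gripper": 0},
  ],
)

```text
clock: 19.77
tcp_pos: [0.4683, 0.0345, 0.2466]
orientation: [-0.001, -0.658, 0.753, 0.001]
wrist_force: [0.4, 0.1, 0.2]
finger_gap: 0.0851
```

```bash
python3 - <<'E'
from h import *
import pickle
c=cam('wrist','pics/w6.png'); s=env.get_state(); print(s['tcp_pos'],s['clock'])
cv2.imwrite('pics/w6b.png',cv2.resize(c['color'][0:360,60:540][:,:,::-1],(800,600),interpolation=cv2.INTER_CUBIC)); pickle.dump(c,open('w6.pkl','wb'))
E
```

```text
[0.46839409 0.03440379 0.2467485 ] 19.825
```

View pics/w6b.png

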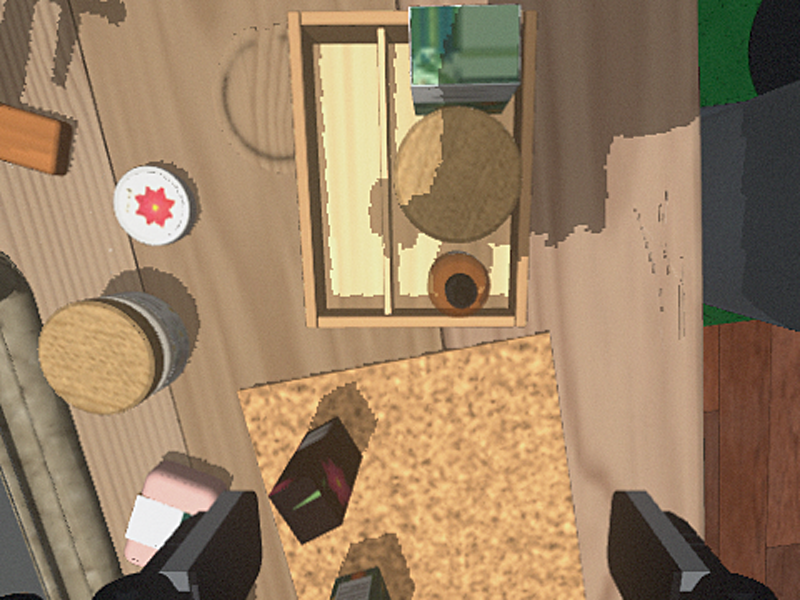

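The wide lane holds carton (465,45), jar (457,173) and dropper (459,285), all upright with the slat clear. The dark carton is at (315,480), and I'll take its silhouette corners by mask.

```bash
python3 - <<'E'
from m import *
for f,(x0,y0,x1,y1) in (('w6',(215,240,285,340)),('w2',(375,212,460,300))):
    C=pickle.load(open(f+'.pkl','rb')); a=C['color'][y0:y1,x0:x1]
    h=cv2.cvtColor(a,cv2.COLOR_RGB2HSV).astype(int); b=a.astype(int)
    mk=((h[...,2]<85)&((b[...,0]-b[...,2])<30)).astype(np.uint8); mk=cv2.morphologyEx(mk,cv2.MORPH_CLOSE,np.ones((5,5),np.uint8)); mk=cv2.morphologyEx(mk,cv2.MORPH_OPEN,np.ones((3,3),np.uint8))
    cs=cv2.findContours(mk,0,2)[0]; k=max(cs,key=cv2.contourArea); hu=cv2.approxPolyDP(cv2.convexHull(k),2.5,True)[:,0]+[x0,y0]
    print(f,cv2.contourArea(k)); 
    for p in hu: print(p, 'base',onplane(C,[p],.003)[0,:2].round(4),'top',onplane(C,[p],.103)[0,:2].round(4))
E
```

```text
w6 2124.5
[262 251] base [0.5411 0.0845] top [0.5197 0.0537]
[275 271] base [0.5305 0.1108] top [0.5118 0.0732]
[264 314] base [0.5533 0.1641] top [0.5287 0.1127]
[240 325] base [0.5852 0.1749] top [0.5524 0.1207]
[223 297] base [0.5979 0.1352] top [0.5618 0.0913]
[243 261] base [0.5651 0.0935] top [0.5375 0.0604]
w2 2249.5
[408 220] base [0.5295 0.1116] top [0.5019 0.0896]
[440 249] base [0.5664 0.1441] top [0.5286 0.1132]
[451 275] base [0.5985 0.1552] top [0.5519 0.1212]
[418 291] base [0.6131 0.1178] top [0.5625 0.0941]
[411 286] base [0.6059 0.1103] top [0.5573 0.0887]
[383 236] base [0.5437 0.084 ] top [0.5122 0.0696]
```

play_rows(
  motion=[
    {"dx": 20,"dy": 60,"dz": 0,"twist": 8,"gripper": 0},
    {"dx": 40,"dy": 110,"dz": 0,"twist": 16,"gripper": 0},
    {"dx": 60,"dy": 160,"dz": 0,"twist": 16,"gripper": 0},
    {"dx": 77,"dy": 197,"dz": 0,"twist": 16,"gripper": 0},
    {"dx": 77,"dy": 197,"dz": -20,"twist": 16,"gripper": 0},
    {"dx": 77,"dy": 197,"dz": -60,"twist": 16,"gripper": 0},
    {"dx": 77,"dy": 197,"dz": -110,"twist": 16,"gripper": 0},
    {"dx": 77,"dy": 197,"dz": -150,"twist": 16,"gripper": 0},
    {"dx": 77,"dy": 197,"dz": -162,"twist": 16,"gripper": 0},
    {"dx": 77,"dy": 197,"dz": -162,"twist": 16,"gripper": 0},
    {"dx": 77,"dy": 197,"dz": -162,"twist": 16,"gripper": 0},
    {"dx": 77,"dy": 197,"dz": -162,"twist": 16,"gripper": 255},
    {"dx": 77,"dy": 197,"dz": -162,"twist": 16,"gripper": 255},
    {"dx": 77,"dy": 197,"dz": -162,"twist": 16,"gripper": 255},
    {"dx": 77,"dy": 197,"dz": -162,"twist": 16,"gripper": 255},
    {"dx": 77,"dy": 197,"dz": -162,"twist": 16,"gripper": 255},
  ],
)

```text
clock: 21.82
tcp_pos: [0.5467, 0.2318, 0.087]
orientation: [-0.0, 0.756, -0.654, 0.0]
wrist_force: [-1.9, -0.3, 6.7]
finger_gap: 0.0333
```

```bash
python3 - <<'E'
from m import *
C=pickle.load(open('w6.pkl','rb'))
o=np.array([.4652,-.0593]); R=np.array([[.991,-.134],[.134,.991]])
def b(n,p,z):
    X=box(n,p,z,1.6667,[60,0],C); print('   crate mm',((X-o)@R.T*1000).round(1).tolist())
b('outer',[(289,12),(537,12),(527,326),(306,326)],.04)
b('slat mid',[(381,30),(389,312)],.04)
b('dropper bulb',[(461,291)],.105); b('jar lid',[(393,174),(522,174),(457,106),(457,242)],.063)
b('short top',[(410,5),(521,5),(521,84),(410,84)],.083)
E
```

```text
outer ctr [ 0.4645 -0.0598] len [0.1299 0.1661 0.1319 0.1659] yaw [172.2  82.7  -7.8 -98. ]
   crate mm [[64.4, -83.7], [-65.5, -83.5], [-66.7, 82.6], [65.2, 82.3]]
slat mid ctr [ 0.4809 -0.0619] len [0.149 0.149] yaw [ 82.7 -97.3]
   crate mm [[16.4, -75.0], [15.4, 74.1]]
dropper bulb ctr [ 0.4488 -0.0018] len [0.] yaw [0.]
   crate mm [[-23.9, 54.7]]
jar lid ctr [ 0.4419 -0.057 ] len [0.0673 0.0473 0.0671 0.0482] yaw [172.2 -51.4  82.8 -53.4]
   crate mm [[10.1, -1.3], [-57.2, -1.2], [-23.0, -33.9], [-23.5, 33.2]]
short top ctr [ 0.4319 -0.1118] len [0.0508 0.0332 0.0524 0.0331] yaw [172.3  84.3  -7.7 -98.4]
   crate mm [[-0.3, -73.1], [-51.2, -73.1], [-52.3, -39.9], [0.1, -39.9]]
```

play_rows(
  motion=[
    {"dx": 0,"dy": 0,"dz": 40,"twist": 0,"gripper": 255},
    {"dx": 0,"dy": 0,"dz": 95,"twist": 0,"gripper": 255},
    {"dx": 0,"dy": -30,"dz": 130,"twist": -8,"gripper": 255},
    {"dx": -10,"dy": -90,"dz": 130,"twist": -16,"gripper": 255},
    {"dx": -20,"dy": -150,"dz": 130,"twist": -16,"gripper": 255},
    {"dx": -30,"dy": -210,"dz": 130,"twist": -16,"gripper": 255},
    {"dx": -40,"dy": -270,"dz": 130,"twist": -16,"gripper": 255},
    {"dx": -50,"dy": -320,"dz": 130,"twist": -16,"gripper": 255},
    {"dx": -50,"dy": -343,"dz": 130,"twist": -16,"gripper": 255},
    {"dx": -50,"dy": -343,"dz": 130,"twist": -16,"gripper": 255},
    {"dx": -50,"dy": -343,"dz": 100,"twist": -16,"gripper": 255},
    {"dx": -50,"dy": -343,"dz": 60,"twist": -16,"gripper": 255},
    {"dx": -50,"dy": -343,"dz": 50,"twist": -16,"gripper": 255},
    {"dx": -50,"dy": -343,"dz": 50,"twist": -16,"gripper": 255},
    {"dx": -50,"dy": -343,"dz": 50,"twist": -16,"gripper": 255},
  ],
)

```text
clock: 23.7
tcp_pos: [0.4977, -0.1113, 0.1378]
orientation: [0.001, -0.658, 0.753, -0.001]
wrist_force: [1.0, 0.6, -1.5]
finger_gap: 0.0333
```

play_rows(
  motion=[
    {"dx": -1,"dy": 0,"dz": -15,"twist": 0,"gripper": 255},
    {"dx": -1,"dy": 0,"dz": -25,"twist": 0,"gripper": 255},
    {"dx": -1,"dy": 0,"dz": -35,"twist": 0,"gripper": 255},
    {"dx": -1,"dy": 0,"dz": -43,"twist": 0,"gripper": 255},
    {"dx": -1,"dy": 0,"dz": -47,"twist": 0,"gripper": 255},
    {"dx": -1,"dy": 0,"dz": -47,"twist": 0,"gripper": 255},
    {"dx": -1,"dy": 0,"dz": -47,"twist": 0,"gripper": 255},
  ],
)

```text
clock: 24.58
tcp_pos: [0.496, -0.1114, 0.0892]
orientation: [0.0, -0.658, 0.753, -0.0]
wrist_force: [4.8, -1.1, -4.2]
finger_gap: 0.0334
```

```bash
python3 - <<'E'
from h import *
t=cam('top'); s=cam('scene')
def tri(p,q):
    o1,d1=ray(t,[p]);o2,d2=ray(s,[q]); d1=d1[0];d2=d2[0]
    k=np.linalg.lstsq(np.c_[d1,-d2],o2-o1,rcond=None)[0]; a=o1+k[0]*d1;b=o2+k[1]*d2; return ((a+b)/2).round(3),np.linalg.norm(a-b).round(3)
print(tri((196,160),(147,355)),tri((158,208),(185,440)))
for p in [(196,160),(158,208),(207,165),(175,216)]: print(p,[onplane(t,[p],z)[0,:2].round(3).tolist() for z in (0,.1,.2)])
cv2.imwrite('pics/bag.png',np.hstack([cv2.resize(t['color'][140:300,140:240][:,:,::-1],(375,600),interpolation=cv2.INTER_CUBIC),cv2.resize(s['color'][300:480,100:225][:,:,::-1],(417,600),interpolation=cv2.INTER_CUBIC)]))
E
```

```text
(array([0.733, 0.352, 0.098]), np.float64(0.002)) (array([0.589, 0.449, 0.085]), np.float64(0.023))
(196, 160) [[0.753, 0.376], [0.732, 0.35], [0.712, 0.325]]
(158, 208) [[0.608, 0.484], [0.597, 0.451], [0.585, 0.419]]
(207, 165) [[0.738, 0.343], [0.718, 0.319], [0.699, 0.295]]
(175, 216) [[0.585, 0.432], [0.575, 0.403], [0.566, 0.373]]
```

play_rows(
  motion=[
    {"dx": 1,"dy": 0,"dz": 0,"twist": 0,"gripper": 130},
    {"dx": 1,"dy": 0,"dz": 0,"twist": 0,"gripper": 110},
    {"dx": 1,"dy": 0,"dz": 0,"twist": 0,"gripper": 100},
    {"dx": 1,"dy": 0,"dz": 0,"twist": 0,"gripper": 100},
    {"dx": 1,"dy": 0,"dz": 40,"twist": 0,"gripper": 100},
    {"dx": 1,"dy": 0,"dz": 100,"twist": 0,"gripper": 0},
    {"dx": 1,"dy": 0,"dz": 150,"twist": 0,"gripper": 0},
    {"dx": 1,"dy": 0,"dz": 150,"twist": 0,"gripper": 0},
  ],
)

```text
clock: 25.68
tcp_pos: [0.4989, -0.1122, 0.2439]
orientation: [0.002, -0.658, 0.753, -0.004]
wrist_force: [-0.5, -0.4, -0.3]
finger_gap: 0.0855
```

View pics/bag.png

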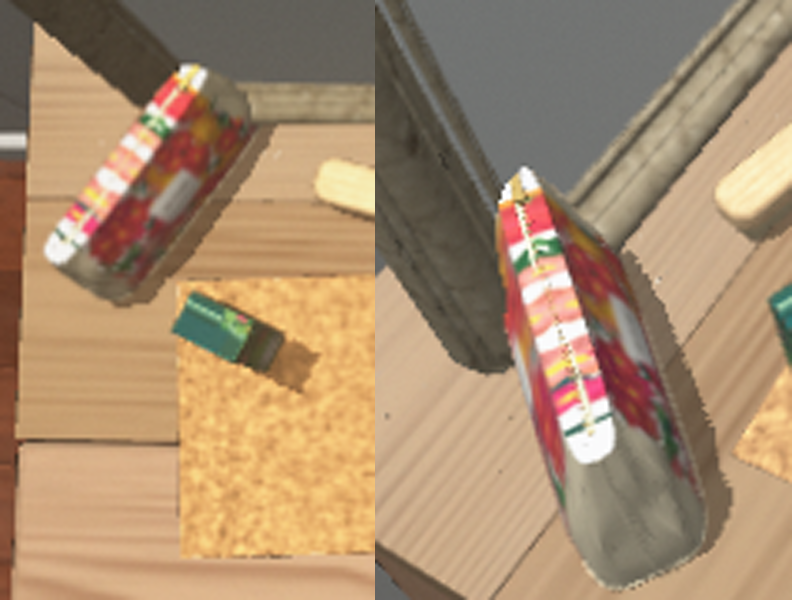

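The bag is only about 0.1 m high, so it clears the gripper body. Next I'll fetch gA.

play_rows(
  motion=[
    {"dx": 5,"dy": 60,"dz": 0,"twist": -9,"gripper": 0},
    {"dx": 10,"dy": 120,"dz": 0,"twist": -18.6,"gripper": 0},
    {"dx": 20,"dy": 180,"dz": 0,"twist": -18.6,"gripper": 0},
    {"dx": 25,"dy": 240,"dz": 0,"twist": -18.6,"gripper": 0},
    {"dx": 30,"dy": 300,"dz": 0,"twist": -18.6,"gripper": 0},
    {"dx": 40,"dy": 360,"dz": 0,"twist": -18.6,"gripper": 0},
    {"dx": 45,"dy": 420,"dz": 0,"twist": -18.6,"gripper": 0},
    {"dx": 45,"dy": 454,"dz": 0,"twist": -18.6,"gripper": 0},
    {"dx": 45,"dy": 454,"dz": 0,"twist": -18.6,"gripper": 0},
    {"dx": 45,"dy": 454,"dz": -50,"twist": -18.6,"gripper": 0},
    {"dx": 45,"dy": 454,"dz": -100,"twist": -18.6,"gripper": 0},
    {"dx": 45,"dy": 454,"dz": -140,"twist": -18.6,"gripper": 0},
    {"dx": 45,"dy": 454,"dz": -158,"twist": -18.6,"gripper": 0},
    {"dx": 45,"dy": 454,"dz": -158,"twist": -18.6,"gripper": 0},
    {"dx": 45,"dy": 454,"dz": -158,"twist": -18.6,"gripper": 0},
    {"dx": 45,"dy": 454,"dz": -158,"twist": -18.6,"gripper": 255},
    {"dx": 45,"dy": 454,"dz": -158,"twist": -18.6,"gripper": 255},
    {"dx": 45,"dy": 454,"dz": -158,"twist": -18.6,"gripper": 255},
    {"dx": 45,"dy": 454,"dz": -158,"twist": -18.6,"gripper": 255},
    {"dx": 45,"dy": 454,"dz": -158,"twist": -18.6,"gripper": 255},
  ],
)

```text
clock: 28.18
tcp_pos: [0.5423, 0.3429, 0.0821]
orientation: [0.001, -0.528, 0.85, -0.0]
wrist_force: [0.6, -0.2, 3.7]
finger_gap: 0.0342
```

play_rows(
  motion=[
    {"dx": 0,"dy": 0,"dz": 40,"twist": 0,"gripper": 255},
    {"dx": 0,"dy": 0,"dz": 100,"twist": 0,"gripper": 255},
    {"dx": 0,"dy": -20,"dz": 130,"twist": 6,"gripper": 255},
    {"dx": -5,"dy": -70,"dz": 130,"twist": 12,"gripper": 255},
    {"dx": -10,"dy": -130,"dz": 130,"twist": 18.6,"gripper": 255},
    {"dx": -20,"dy": -190,"dz": 130,"twist": 18.6,"gripper": 255},
    {"dx": -30,"dy": -250,"dz": 130,"twist": 18.6,"gripper": 255},
    {"dx": -38,"dy": -310,"dz": 130,"twist": 18.6,"gripper": 255},
    {"dx": -38,"dy": -360,"dz": 130,"twist": 18.6,"gripper": 255},
    {"dx": -38,"dy": -398,"dz": 130,"twist": 18.6,"gripper": 255},
    {"dx": -38,"dy": -398,"dz": 130,"twist": 18.6,"gripper": 255},
    {"dx": -38,"dy": -398,"dz": 100,"twist": 18.6,"gripper": 255},
    {"dx": -38,"dy": -398,"dz": 60,"twist": 18.6,"gripper": 255},
    {"dx": -38,"dy": -398,"dz": 50,"twist": 18.6,"gripper": 255},
    {"dx": -38,"dy": -398,"dz": 50,"twist": 18.6,"gripper": 255},
    {"dx": -38,"dy": -398,"dz": 50,"twist": 18.6,"gripper": 255},
  ],
)

```text
clock: 30.18
tcp_pos: [0.5047, -0.0552, 0.1327]
orientation: [0.001, -0.658, 0.753, -0.001]
wrist_force: [-1.6, -1.1, -1.3]
finger_gap: 0.0341
```

play_rows(
  motion=[
    {"dx": 0,"dy": 0,"dz": -15,"twist": 0,"gripper": 255},
    {"dx": 0,"dy": 0,"dz": -25,"twist": 0,"gripper": 255},
    {"dx": 0,"dy": 0,"dz": -35,"twist": 0,"gripper": 255},
    {"dx": 0,"dy": 0,"dz": -43,"twist": 0,"gripper": 255},
    {"dx": 0,"dy": 0,"dz": -47,"twist": 0,"gripper": 255},
    {"dx": 0,"dy": 0,"dz": -47,"twist": 0,"gripper": 255},
    {"dx": 0,"dy": 0,"dz": -47,"twist": 0,"gripper": 255},
  ],
)

```text
clock: 31.05
tcp_pos: [0.5036, -0.0553, 0.0845]
orientation: [-0.0, -0.658, 0.753, 0.0]
wrist_force: [-0.9, 0.5, -1.0]
finger_gap: 0.0334
```

play_rows(
  motion=[
    {"dx": 0,"dy": 0,"dz": 0,"twist": 0,"gripper": 130},
    {"dx": 0,"dy": 0,"dz": 0,"twist": 0,"gripper": 110},
    {"dx": 0,"dy": 0,"dz": 0,"twist": 0,"gripper": 100},
    {"dx": 0,"dy": 0,"dz": 0,"twist": 0,"gripper": 100},
    {"dx": 0,"dy": 0,"dz": 40,"twist": 0,"gripper": 100},
    {"dx": 0,"dy": 0,"dz": 80,"twist": 0,"gripper": 50},
    {"dx": 15,"dy": 55,"dz": 100,"twist": 9,"gripper": 0},
    {"dx": 30,"dy": 110,"dz": 100,"twist": 18,"gripper": 0},
    {"dx": 42,"dy": 158,"dz": 100,"twist": 26.7,"gripper": 0},
    {"dx": 42,"dy": 158,"dz": 100,"twist": 26.7,"gripper": 0},
    {"dx": 42,"dy": 158,"dz": 60,"twist": 26.7,"gripper": 0},
    {"dx": 42,"dy": 158,"dz": 20,"twist": 26.7,"gripper": 0},
    {"dx": 42,"dy": 158,"dz": -15,"twist": 26.7,"gripper": 0},
    {"dx": 42,"dy": 158,"dz": -17,"twist": 26.7,"gripper": 0},
    {"dx": 42,"dy": 158,"dz": -17,"twist": 26.7,"gripper": 0},
    {"dx": 42,"dy": 158,"dz": -17,"twist": 26.7,"gripper": 255},
    {"dx": 42,"dy": 158,"dz": -17,"twist": 26.7,"gripper": 255},
    {"dx": 42,"dy": 158,"dz": -17,"twist": 26.7,"gripper": 255},
    {"dx": 42,"dy": 158,"dz": -17,"twist": 26.7,"gripper": 255},
    {"dx": 42,"dy": 158,"dz": -17,"twist": 26.7,"gripper": 255},
  ],
)

```text
clock: 33.55
tcp_pos: [0.5461, 0.1027, 0.068]
orientation: [-0.0, 0.814, -0.581, 0.0]
wrist_force: [-0.5, -1.0, 5.0]
finger_gap: 0.0258
```

play_rows(
  motion=[
    {"dx": 0,"dy": 0,"dz": 40,"twist": 0,"gripper": 255},
    {"dx": 0,"dy": 0,"dz": 90,"twist": 0,"gripper": 255},
    {"dx": -5,"dy": -20,"dz": 90,"twist": -9,"gripper": 255},
    {"dx": -15,"dy": -60,"dz": 90,"twist": -18,"gripper": 255},
    {"dx": -36,"dy": -100,"dz": 90,"twist": -26.7,"gripper": 255},
    {"dx": -36,"dy": -112,"dz": 90,"twist": -26.7,"gripper": 255},
    {"dx": -36,"dy": -112,"dz": 90,"twist": -26.7,"gripper": 255},
    {"dx": -36,"dy": -112,"dz": 70,"twist": -26.7,"gripper": 255},
    {"dx": -36,"dy": -112,"dz": 50,"twist": -26.7,"gripper": 255},
    {"dx": -36,"dy": -112,"dz": 50,"twist": -26.7,"gripper": 255},
    {"dx": -36,"dy": -112,"dz": 50,"twist": -26.7,"gripper": 255},
  ],
)

```text
clock: 34.92
tcp_pos: [0.5102, -0.0086, 0.1178]
orientation: [0.0, -0.658, 0.753, -0.0]
wrist_force: [-0.6, 0.1, -1.1]
finger_gap: 0.0258
```

```bash
python3 - <<'E'
from h import *
import pickle
c=cam('wrist','pics/w7.png'); pickle.dump(c,open('w7.pkl','wb'))
s=env.get_state(); print(s['tcp_pos'],s['orientation'],s['finger_gap'])
d=np.array(s['tcp_pos'])[:2]-[.4652,-.0593]; print('TCP in crate',(np.array([[.991,-.134],[.134,.991]])@d*1000).round(1))
E
```

```text
[ 0.51045241 -0.00884427  0.11809099] [ 4.11465666e-04 -6.58314946e-01  7.52742392e-01 -3.91958980e-04] 0.025796702375438654
TCP in crate [38.1 56.1]
```

play_rows(
  motion=[
    {"dx": 0,"dy": 0,"dz": -15,"twist": 0,"gripper": 255},
    {"dx": 0,"dy": 0,"dz": -25,"twist": 0,"gripper": 255},
    {"dx": 0,"dy": 0,"dz": -35,"twist": 0,"gripper": 255},
    {"dx": 0,"dy": 0,"dz": -43,"twist": 0,"gripper": 255},
    {"dx": 0,"dy": 0,"dz": -47,"twist": 0,"gripper": 255},
    {"dx": 0,"dy": 0,"dz": -47,"twist": 0,"gripper": 255},
    {"dx": 0,"dy": 0,"dz": -47,"twist": 0,"gripper": 255},
  ],
)

```text
clock: 35.85
tcp_pos: [0.5098, -0.0093, 0.0704]
orientation: [0.0, -0.658, 0.753, -0.0]
wrist_force: [-0.9, 0.3, -0.7]
finger_gap: 0.0258
```

play_rows(
  motion=[
    {"dx": 0,"dy": 0,"dz": 0,"twist": 0,"gripper": 160},
    {"dx": 0,"dy": 0,"dz": 0,"twist": 0,"gripper": 140},
    {"dx": 0,"dy": 0,"dz": 0,"twist": 0,"gripper": 130},
    {"dx": 0,"dy": 0,"dz": 0,"twist": 0,"gripper": 130},
    {"dx": 0,"dy": 0,"dz": 40,"twist": 0,"gripper": 130},
    {"dx": 0,"dy": 0,"dz": 100,"twist": 0,"gripper": 80},
    {"dx": 0,"dy": 0,"dz": 160,"twist": 0,"gripper": 0},
    {"dx": 0,"dy": -20,"dz": 210,"twist": -10,"gripper": 0},
    {"dx": -10,"dy": -60,"dz": 260,"twist": -20,"gripper": 0},
    {"dx": -10,"dy": -100,"dz": 260,"twist": -30,"gripper": 0},
    {"dx": -10,"dy": -140,"dz": 260,"twist": -40,"gripper": 0},
    {"dx": -10,"dy": -180,"dz": 260,"twist": -50,"gripper": 0},
    {"dx": -10,"dy": -220,"dz": 260,"twist": -60,"gripper": 0},
    {"dx": -10,"dy": -260,"dz": 260,"twist": -70,"gripper": 0},
    {"dx": -10,"dy": -260,"dz": 260,"twist": -80,"gripper": 0},
    {"dx": -10,"dy": -260,"dz": 260,"twist": -90,"gripper": 0},
    {"dx": -10,"dy": -260,"dz": 260,"twist": -100,"gripper": 0},
    {"dx": -10,"dy": -260,"dz": 260,"twist": -106,"gripper": 0},
    {"dx": -10,"dy": -260,"dz": 260,"twist": -106,"gripper": 0},
    {"dx": -10,"dy": -260,"dz": 260,"twist": -106,"gripper": 0},
  ],
)

```text
clock: 38.35
tcp_pos: [0.4996, -0.2693, 0.3303]
orientation: [-0.0, 0.205, 0.979, 0.0]
wrist_force: [-0.2, 0.3, -0.8]
finger_gap: 0.0853
```

```bash
python3 - <<'E'
from h import *
import pickle
c=cam('wrist','pics/w8.png'); pickle.dump(c,open('w8.pkl','wb')); s=env.get_state(); print(s['tcp_pos'],s['orientation'],s['joint_pos'])
q=np.array([.425,-.292,.12]); print('holder',proj(c,[[.425,-.292,.028],[.425,-.292,.11]]).round(),'peg',proj(c,[[.606,-.258,.175]]).round())
print('crate',proj(c,[[.4652,-.0593,.1]]).round())
t=cam('top'); pickle.dump(t,open('t8.pkl','wb')); cv2.imwrite('pics/t8.png',t['color'][:,:,::-1])
sc=cam('scene'); pickle.dump(sc,open('s8.pkl','wb')); cv2.imwrite('pics/s8.png',sc['color'][:,:,::-1])
E
```

```text
[ 0.49961057 -0.26927472  0.33029593] [-2.66911247e-05  2.04833693e-01  9.78796789e-01  6.65216637e-05] [-6.35813876e-01  2.95069915e-01  2.61208572e-01  1.53703892e+00
  9.87282194e-05 -2.23226291e-01]
holder [[278. 145.]
 [269. 147.]] peg [[376. 316.]]
crate [[501.  88.]]
```

```bash
python3 - <<'E'
import cv2, numpy as np
w=cv2.imread('pics/w8.png'); s=cv2.imread('pics/s8.png')
r=lambda a:cv2.resize(a,(400,300),interpolation=cv2.INTER_CUBIC)
A=r(w[100:190,215:335]); B=r(w[270:375,300:440]); C=r(w[20:140,430:590]); D=r(s[150:285,250:430])
o=np.vstack([np.hstack([A,B]),np.hstack([C,D])])
cv2.imwrite('pics/f.png',o)
E
```

```text
(no output)
```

View pics/f.png

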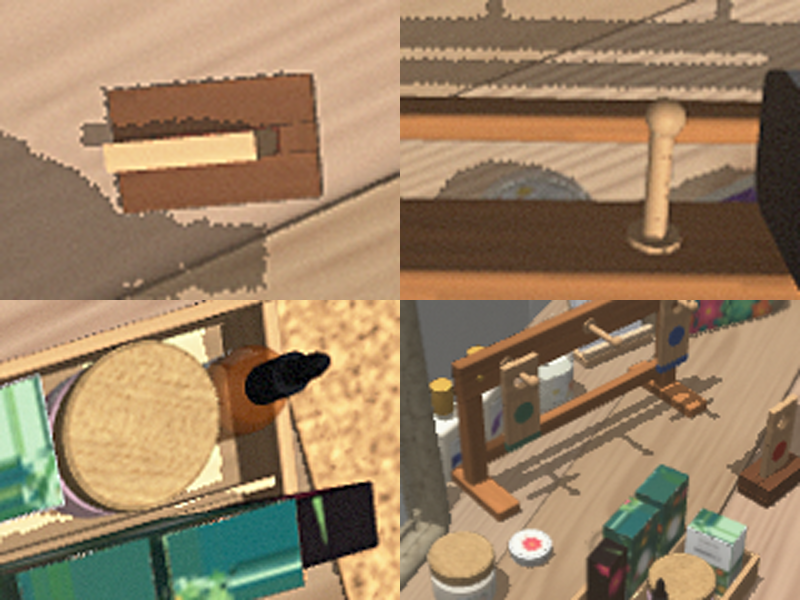

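The crate is full, with everything upright. The tag stands in its holder and peg 2 is bare, knob at (667,117) and root at (654,238) in the composite. Now the positions.

```bash
python3 - <<'E'
from m import *
C=pickle.load(open('w8.pkl','rb'))
X=box('tag top',[(104,146),(257,131),(258,160),(106,173)],.12,3.3333,[215,100],C); print(X.round(4).tolist())
box('holder',[(104,90),(312,73),(323,196),(125,213)],.028,3.3333,[215,100],C)
B=(400/140,[300,270],C)
X=box('peg knobtop, root',[(267,101),(254,238)],.175,*B); print(X.round(4).tolist())
X=box('peg shaft edge L',[(252,140),(243,225)],.175,*B)
X=box('peg shaft edge R',[(275,140),(266,225)],.175,*B)
box('rail front top edge',[(0,273),(355,275)],.196,*B)
print(X)
# rail edge in the whole wrist image: dark->orange transition per column
a=C['color'].astype(int); 
for col in (300,330,345,420): print(col,[int(a[r,col].sum()) for r in range(330,380,3)])
# top view: rail bright top
t=pickle.load(open('t8.pkl','rb'))
print('top-view rail ends',onplane(t,[(367,157),(485,212)],.196)[:,:2].round(4))
E
```

```text
tag top ctr [ 0.4244 -0.2897] len [0.0447 0.0082 0.0446 0.0077] yaw [  71.6  -22.8 -109.   157.5]
[[0.4137, -0.3094], [0.4278, -0.267], [0.4353, -0.2701], [0.4207, -0.3123]]
holder ctr [ 0.4241 -0.2897] len [0.0754 0.0436 0.0738 0.0441] yaw [  70.7  -18.8 -108.9  163.3]
peg knobtop, root ctr [ 0.6251 -0.2502] len [0.0516 0.0516] yaw [-25.2 154.8]
[[0.6017, -0.2392], [0.6484, -0.2612]]
peg shaft edge L ctr [ 0.6276 -0.2557] len [0.0323 0.0323] yaw [-25.9 154.1]
peg shaft edge R ctr [ 0.6307 -0.2487] len [0.0323 0.0323] yaw [-25.5 154.5]
rail front top edge ctr [ 0.636  -0.2867] len [0.1138 0.1138] yaw [  65.9 -114.1]
[[ 0.61613378 -0.24174197]
 [ 0.64525724 -0.2556553 ]]
300 [524, 506, 482, 258, 186, 166, 181, 188, 185, 166, 193, 178, 370, 414, 403, 412, 391]
330 [301, 324, 326, 270, 180, 188, 176, 199, 168, 174, 179, 169, 355, 412, 392, 398, 354]
345 [316, 291, 275, 303, 170, 188, 165, 177, 191, 188, 188, 191, 351, 436, 398, 394, 375]
420 [250, 326, 261, 173, 167, 164, 163, 165, 171, 180, 173, 172, 260, 366, 395, 411, 358]
top-view rail ends [[ 0.7271 -0.1155]
 [ 0.5911 -0.4188]]
```

Tag centre (0.424,−0.290) with yaw 71°. Peg 2 has its root at (0.648,−0.261) and points along −25°. The eye clears the knob by only 3.5 mm, so I'll take one closer look at the peg before fetching the tag.

play_rows(
  motion=[
    {"dx": 55,"dy": 12,"dz": 0,"twist": -1,"gripper": 0},
    {"dx": 110,"dy": 24,"dz": -20,"twist": -1,"gripper": 0},
    {"dx": 110,"dy": 24,"dz": -60,"twist": -1,"gripper": 0},
    {"dx": 110,"dy": 24,"dz": -80,"twist": -1,"gripper": 0},
    {"dx": 110,"dy": 24,"dz": -80,"twist": -1,"gripper": 0},
    {"dx": 110,"dy": 24,"dz": -80,"twist": -1,"gripper": 0},
  ],
)

```text
clock: 39.25
tcp_pos: [0.6099, -0.2456, 0.2516]
orientation: [0.001, 0.214, 0.977, -0.0]
wrist_force: [-0.7, 0.3, 0.0]
finger_gap: 0.0855
```

```bash
python3 - <<'E'
from h import *
import pickle
c=cam('wrist','pics/w9.png'); pickle.dump(c,open('w9.pkl','wb')); s=env.get_state(); print(s['tcp_pos'],s['orientation'])
u=np.array([.908,-.418]); r=np.array([.6484,-.2612])
P=[np.r_[r-u*d,.175] for d in (.05,.035,.02,.005)]; q=proj(c,P); print(q.round(1))
a=cv2.GaussianBlur(c['color'],(3,3),0).astype(int)
for p in q:
    row=int(round(p[1])); c0=int(p[0]); print(row,c0-22,[int(a[row,k,0]) for k in range(c0-22,c0+23)])
E
```

```text
[ 0.61006424 -0.24571039  0.25206491] [ 1.20925243e-03  2.14099619e-01  9.76811031e-01 -3.15324197e-04]
[[322.4 235.8]
 [322.4 257.8]
 [322.4 278.9]
 [322.4 299.3]]
236 300 [123, 124, 124, 123, 124, 124, 124, 126, 128, 129, 129, 128, 123, 119, 124, 132, 137, 141, 142, 142, 141, 139, 137, 133, 131, 129, 127, 123, 118, 112, 112, 123, 133, 137, 138, 138, 136, 135, 135, 133, 127, 122, 121, 122, 125]
258 300 [132, 130, 129, 130, 127, 125, 127, 130, 131, 132, 137, 140, 137, 136, 137, 133, 131, 137, 146, 150, 154, 157, 156, 151, 147, 153, 162, 152, 133, 136, 142, 131, 126, 129, 130, 131, 136, 140, 140, 137, 137, 139, 144, 144, 134]
279 300 [199, 200, 201, 203, 207, 209, 207, 203, 201, 197, 196, 196, 196, 197, 198, 183, 163, 177, 205, 221, 230, 237, 242, 242, 237, 228, 210, 188, 188, 201, 206, 208, 209, 208, 206, 203, 200, 197, 194, 191, 190, 192, 197, 204, 209]
299 300 [91, 92, 92, 92, 91, 91, 92, 91, 91, 91, 92, 96, 99, 100, 100, 106, 135, 176, 206, 219, 228, 236, 241, 241, 237, 230, 210, 163, 114, 99, 101, 100, 97, 94, 92, 91, 90, 90, 89, 89, 90, 91, 90, 89, 90]
```

The second look agrees to within 0.5 px, so I'll fetch the tag.

play_rows(
  motion=[
    {"dx": -60,"dy": -10,"dz": 0,"twist": 0,"gripper": 0},
    {"dx": -120,"dy": -30,"dz": 0,"twist": 5.7,"gripper": 0},
    {"dx": -180,"dy": -44,"dz": 0,"twist": 5.7,"gripper": 0},
    {"dx": -186,"dy": -44,"dz": 0,"twist": 5.7,"gripper": 0},
    {"dx": -186,"dy": -44,"dz": -30,"twist": 5.7,"gripper": 30},
    {"dx": -186,"dy": -44,"dz": -80,"twist": 5.7,"gripper": 30},
    {"dx": -186,"dy": -44,"dz": -130,"twist": 5.7,"gripper": 30},
    {"dx": -186,"dy": -44,"dz": -160,"twist": 5.7,"gripper": 30},
    {"dx": -186,"dy": -44,"dz": -160,"twist": 5.7,"gripper": 30},
    {"dx": -186,"dy": -44,"dz": -160,"twist": 5.7,"gripper": 30},
    {"dx": -186,"dy": -44,"dz": -160,"twist": 5.7,"gripper": 30},
  ],
)

```text
clock: 40.67
tcp_pos: [0.4251, -0.2905, 0.0924]
orientation: [0.002, 0.165, 0.986, -0.001]
wrist_force: [1.4, 0.3, 0.1]
finger_gap: 0.0754
```

play_rows(
  motion=[
    {"dx": 0,"dy": 0,"dz": 0,"twist": 0,"gripper": 255},
    {"dx": 0,"dy": 0,"dz": 0,"twist": 0,"gripper": 255},
    {"dx": 0,"dy": 0,"dz": 0,"twist": 0,"gripper": 255},
    {"dx": 0,"dy": 0,"dz": 0,"twist": 0,"gripper": 255},
    {"dx": 0,"dy": 0,"dz": 0,"twist": 0,"gripper": 255},
  ],
  force=40,
)

```text
clock: 41.3
tcp_pos: [0.4242, -0.2899, 0.0912]
orientation: [0.001, 0.165, 0.986, -0.0]
wrist_force: [-0.9, 0.3, 4.8]
finger_gap: 0.0431
```

play_rows(
  motion=[
    {"dx": 0,"dy": 0,"dz": 30,"twist": 0,"gripper": 255},
    {"dx": 0,"dy": 0,"dz": 77,"twist": 0,"gripper": 255},
    {"dx": 50,"dy": 20,"dz": 77,"twist": -5.7,"gripper": 255},
    {"dx": 105,"dy": 40,"dz": 77,"twist": -5.7,"gripper": 255},
    {"dx": 140,"dy": 55,"dz": 77,"twist": -5.7,"gripper": 255},
    {"dx": 156,"dy": 60,"dz": 77,"twist": -5.7,"gripper": 255},
    {"dx": 156,"dy": 60,"dz": 77,"twist": -5.7,"gripper": 255},
    {"dx": 156,"dy": 60,"dz": 77,"twist": -5.7,"gripper": 255},
    {"dx": 156,"dy": 60,"dz": 77,"twist": -5.7,"gripper": 255},
  ],
)

```text
clock: 42.42
tcp_pos: [0.5787, -0.2298, 0.1674]
orientation: [-0.0, 0.215, 0.977, 0.0]
wrist_force: [0.1, 0.4, 0.1]
finger_gap: 0.043
```

```bash
python3 - <<'E'
from h import *
import pickle
c=cam('wrist','pics/w10.png'); pickle.dump(c,open('w10.pkl','wb')); s=env.get_state(); p=s['tcp_pos']; print(p,s['orientation'],s['finger_gap'])
u=np.array([.908,-.418]); v=np.array([.418,.908]); r=np.array([.6484,-.2612]); d=p[:2]-r; print('along',d@u,'lateral',d@v)
# tag top face in view: expected corners at z=tcp+.0288
z=p[2]+.0288
for k in (-.022,.022):
  for e in (-.004,.004): print(proj(c,[np.r_[p[:2]+v*k+u*e,z]]).round(1))
a=c['color'].astype(int); q=proj(c,[np.r_[p[:2],z]])[0]; 
print(q,[int(a[k,int(q[0])].sum()) for k in range(int(q[1])-25,int(q[1])+26)])
print([int(a[int(q[1]),k].sum()) for k in range(int(q[0])-75,int(q[0])+76,3)])
E
```

```text
[ 0.57881734 -0.22977852  0.1675074 ] [-7.08325752e-05  2.14631713e-01  9.76695051e-01  2.01055748e-05] 0.042828223733464205
along -0.07631523376991886 lateral -0.0005548529662364651
[[258.1 329. ]]
[[259.2 348.2]]
[[379.3 328.8]]
[[378.3 348. ]]
[318.71891278 338.65105159] [251, 222, 222, 225, 246, 245, 244, 244, 247, 236, 240, 236, 232, 222, 259, 344, 403, 390, 384, 401, 392, 395, 395, 388, 395, 403, 404, 401, 402, 406, 402, 408, 407, 417, 439, 467, 454, 447, 447, 462, 470, 473, 490, 441, 289, 199, 242, 252, 281, 295, 330]
[117, 118, 111, 174, 166, 96, 166, 388, 395, 400, 406, 392, 385, 398, 396, 398, 407, 399, 400, 400, 403, 399, 389, 399, 391, 403, 405, 398, 401, 410, 406, 403, 404, 388, 394, 397, 389, 398, 390, 398, 392, 392, 395, 393, 400, 414, 122, 111, 143, 162, 128]
```

Lateral error 0.5 mm and the tag face is where predicted. I'll slide it onto the peg.

play_rows(
  motion=[
    {"dx": 9,"dy": -4,"dz": 0.5,"twist": 0,"gripper": 255},
    {"dx": 14,"dy": -6.5,"dz": 0.5,"twist": 0,"gripper": 255},
    {"dx": 18,"dy": -8.5,"dz": 0.5,"twist": 0,"gripper": 255},
    {"dx": 22,"dy": -10,"dz": 0.5,"twist": 0,"gripper": 255},
    {"dx": 26,"dy": -12,"dz": 0.5,"twist": 0,"gripper": 255},
    {"dx": 30,"dy": -14,"dz": 0.5,"twist": 0,"gripper": 255},
    {"dx": 30,"dy": -14,"dz": 0.5,"twist": 0,"gripper": 255},
    {"dx": 30,"dy": -14,"dz": 0.5,"twist": 0,"gripper": 255},
  ],
)

```text
clock: 43.48
tcp_pos: [0.6095, -0.2432, 0.1678]
orientation: [-0.0, 0.214, 0.977, 0.0]
wrist_force: [0.6, 0.2, -0.7]
finger_gap: 0.0433
```

play_rows(
  motion=[
    {"dx": 5,"dy": -2.5,"dz": 0,"twist": 0,"gripper": 255},
    {"dx": 10,"dy": -4.5,"dz": 0,"twist": 0,"gripper": 255},
    {"dx": 15,"dy": -7,"dz": 0,"twist": 0,"gripper": 255},
    {"dx": 17,"dy": -8,"dz": 0,"twist": 0,"gripper": 255},
    {"dx": 17,"dy": -8,"dz": 0,"twist": 0,"gripper": 255},
    {"dx": 17,"dy": -8,"dz": -3,"twist": 0,"gripper": 255},
    {"dx": 17,"dy": -8,"dz": -5,"twist": 0,"gripper": 255},
    {"dx": 17,"dy": -8,"dz": -5,"twist": 0,"gripper": 255},
    {"dx": 17,"dy": -8,"dz": -5,"twist": 0,"gripper": 255},
  ],
)

```text
clock: 44.6
tcp_pos: [0.6266, -0.2513, 0.1629]
orientation: [0.0, 0.214, 0.977, 0.0]
wrist_force: [-0.5, -0.6, -0.1]
finger_gap: 0.0428
```

play_rows(
  motion=[
    {"dx": 0,"dy": 0,"dz": -0.5,"twist": 0,"gripper": 110},
    {"dx": 0,"dy": 0,"dz": -0.5,"twist": 0,"gripper": 90},
    {"dx": 0,"dy": 0,"dz": -0.5,"twist": 0,"gripper": 70},
    {"dx": 0,"dy": 0,"dz": -0.5,"twist": 0,"gripper": 70},
    {"dx": 0,"dy": 0,"dz": 20,"twist": 0,"gripper": 70},
    {"dx": 0,"dy": 0,"dz": 50,"twist": 0,"gripper": 70},
    {"dx": 0,"dy": 0,"dz": 100,"twist": 0,"gripper": 70},
    {"dx": -40,"dy": 20,"dz": 150,"twist": 0,"gripper": 30},
    {"dx": -100,"dy": 40,"dz": 150,"twist": 0,"gripper": 0},
    {"dx": -120,"dy": 50,"dz": 150,"twist": 0,"gripper": 0},
    {"dx": -120,"dy": 50,"dz": 150,"twist": 0,"gripper": 0},
    {"dx": -120,"dy": 50,"dz": 150,"twist": 0,"gripper": 0},
  ],
)

```text
clock: 46.1
tcp_pos: [0.5075, -0.2018, 0.313]
orientation: [0.001, 0.214, 0.977, -0.0]
wrist_force: [-0.1, 0.5, -0.8]
finger_gap: 0.0853
```

```bash
python3 - <<'E'
from h import *
import pickle
c=cam('wrist','pics/w11.png'); s=env.get_state(); print(s['tcp_pos'],s['wrist_force'],s['clock'])
sc=cam('scene','pics/s11.png'); 
u=np.array([.908,-.418]); v=np.array([.418,.908]); r=np.array([.6484,-.2612]); e=r-u*.024
a=c['color'].astype(int)
def line(a,c,A,B,n=25):
    q=proj(c,np.linspace(A,B,n)); return [int(a[int(round(y)),int(round(x))].sum()) if 0<=x<640 and 0<=y<480 else -1 for x,y in q]
z=.169+.022
print('tag top lateral',line(a,c,np.r_[e-v*.034,z],np.r_[e+v*.034,z],35))
print('tag top along',line(a,c,np.r_[e-u*.03,z],np.r_[e+u*.02,z],26))
# red dot in scene & wrist
for n,C in (('scene',sc),('wrist',c)):
    h=cv2.cvtColor(C['color'],cv2.COLOR_RGB2HSV); m=cv2.inRange(h,(0,120,60),(6,255,220))|cv2.inRange(h,(172,120,60),(180,255,220))
    k,l,st,ce=cv2.connectedComponentsWithStats(m); print(n,'expected lower tag',proj(C,[np.r_[e-u*.004,.169-.033]]).round(),[(ce[i].round(1).tolist(),int(st[i][4])) for i in range(1,k) if st[i][4]>8])
q=proj(sc,[[*e,.15]])[0].astype(int); print(q)
E
```

```text
[ 0.5076361  -0.20188139  0.31265413] [ 0.53108537  1.00790298 -0.49554122] 46.15
tag top lateral [174, 157, 175, 184, 169, 165, 300, 592, 581, 584, 574, 576, 579, 576, 587, 580, 581, 580, 581, 579, 584, 577, 587, 579, 579, 585, 579, 583, 562, 168, 184, 169, 162, 168, 172]
tag top along [570, 534, 498, 571, 556, 583, 565, 574, 591, 234, 227, 220, 180, 536, 583, 580, 590, 584, 563, 560, 587, 298, 169, 324, 145, 143]
scene expected lower tag [[342. 180.]] [([400.8, 140.1], 75), ([388.3, 154.2], 91), ([341.9, 182.2], 47), ([340.1, 195.6], 37), ([341.0, 271.0], 23), ([346.6, 276.2], 36), ([153.5, 364.4], 25), ([165.6, 381.4], 173), ([141.1, 391.8], 81), ([174.5, 414.9], 246), ([151.3, 425.2], 135), ([183.7, 413.3], 9)]
wrist expected lower tag [[325. 334.]] [([488.8, 113.6], 25), ([321.8, 310.1], 105), ([485.7, 314.5], 23), ([323.5, 328.0], 179), ([108.2, 360.8], 60)]
[340 174]
```

The tag hangs where expected, with its top spanning ±22 mm about the peg and the red dot within 2 px of prediction. I'll check that the crate and bystanders are unchanged, then hand in.

```bash
python3 - <<'E'
from h import *
import pickle
for n,f,R in (('top','t8.pkl',{'crate':(225,295,305,385),'bystanders':(170,220,215,365)}),('scene','s8.pkl',{'crate':(200,330,310,420),'bystanders':(240,375,195,330)})):
    a=pickle.load(open(f,'rb'))['color'].astype(int); b=cam(n)['color'].astype(int)
    for k,(y0,y1,x0,x1) in R.items():
        d=np.abs(a-b)[y0:y1,x0:x1].max(2); print(n,k,'changed frac',(d>50).mean().round(4))
a=cv2.imread('pics/scene0.png').astype(int); b=cam('scene')['color'][:,:,::-1].astype(int)
for k,(y0,y1,x0,x1) in {'green tag':(170,225,290,318),'blue tag':(140,185,362,385),'jar2':(255,290,258,296),'brush/soap':(298,372,200,268)}.items(): print(k,(np.abs(a-b)[y0:y1,x0:x1].max(2)>50).mean().round(3))
print(env.get_state()['clock']); env.hand_in()
E
```

```text
top crate changed frac 0.0286
top bystanders changed frac 0.0
scene crate changed frac 0.019
scene bystanders changed frac 0.0
green tag 0.0
blue tag 0.0
jar2 0.0
brush/soap 0.076
46.35
the job is handed in; nothing more can be done
```

I packed all six items upright in the crate: short carton, jar and dropper in the wide lane, the two tall cartons and the dark carton in the other. I then hung the red-dot tag on the free middle peg, let go and pulled the arm clear. The job was handed in at about 46 s; no verdict is reported.

**What the last checks showed**
- **Tag:** the top edge is centred on the peg within about 1 mm, and the red dot is within about 2 px of where it should be.
- **Other tags and bystanders:** the blue and green tags and the clear jar look unchanged since the start. The nail-brush and soap area differs by 7.6 % from the first picture, but not at all from the one taken after packing. I think that is the removed items and their shadows, but I didn't confirm it.
- **Crate:** the last view after packing showed everything upright and inside. It changed 2–3 % between then and hand-in, which I took to be arm shadow without checking further.

**What did not go smoothly**
- **Camera disagreement:** the top, wrist and scene cameras disagreed by up to 13 mm. I worked from the wrist camera, whose views matched each other and the grasps to 1–2 mm for most items (about 4 mm for the dropper and the dark carton).
- **Dropper:** it brushed the end wall at 4.6 N while being lowered, so I eased it inward before releasing.

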